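Change the batch on the tube shaker

TASK

Take the finished tube (blue cap) out of the shaker and lay it in the cream tray, and clamp every new tube (red cap) from the mat into the shaker, one to a clamp and centred in it: push each one down and do not let go of it before the jaws have snapped over it. When all are in, swing the tinted cover over and press it down until its catch holds it shut, then press the green start button. Leave the other things on the bench where they are.

Things in the scene. Friction and masses are not known exactly. Their poses are not given: they have to be found in the camera images.
- shaker: bench-top tube shaker, fixed: white housing, origin under the centre of its well on the bench, x away from the robot, y towards the cover's hinge. The open well (inside 274 by 164 mm; walls 8 mm thick, top 120 mm above the bench) holds three clamps in a row along x, 84 mm apart. On its -y side is a control deck 75 mm wide, 100 mm high
- clamp1 (a joint): jaws of the near clamp, both move together: about 0.46 rad open, about 0 closed on a tube; an over-centre spring keeps either state. A tube put between open jaws rests on toe pads, its axis 7 mm above the seat; pushed down (peak about 14 N) it tips the toes and past 0.2 rad the jaws snap over it by themselves. Until then it is not held. Pulled straight up, with about 8 N, they open
- clamp2 (a joint): jaws of the middle clamp, like clamp1; closed on the finished tube at the start, and left open when that is pulled out. The jaws take a tube 21 to 35 mm either side of its middle, fixed cradle pads 33 to 45 mm, so its middle stays free for fingers
- clamp3 (a joint): jaws of the far clamp, like clamp1. Open jaw tips leave a gap of 49 mm and reach 25 mm above the seat
- seat1 (a point): where the middle of a tube's axis lies when clamped in the near clamp, 86 mm above the bench, 34 mm below the top of the well's walls. Axes of the shaker; a clamped tube lies along y, either way round
- seat2 (a point): the same point of the middle clamp
- seat3 (a point): the same point of the far clamp
- cover (a joint): blue-tinted acrylic cover, 300 mm along the hinge, 186 mm from hinge to free edge, 6 mm thick, hinged along the well's +y wall: 0 shut, 1.57 upright, 1.8 its stop. Stays when near upright, sinks slowly by itself below about 1.3 rad and rests on a sprung catch at about 0.08; pressing the free edge down (about 8 N) rides over the catch, which then holds it at 0
- cover_hinge (a point): middle of the cover's hinge line (along the shaker's x), 121.5 mm above the bench, level with the underside of the shut cover
- cover_tab (a point): top of the finger tab, 80 mm wide and 20 mm deep, in the middle of the cover's free edge: 195 mm from the hinge line, 8 mm above the cover's underside. Axes of the cover: z is the normal of its outer face (up when shut), -y points from hinge to tab
- start (a joint): travel of the green start button on the control deck, pressed downwards: 0 up, 0.006 m fully down (5 N), springs back
- start_top (a point): middle of the start button's top face, 28 mm in diameter, about 122 mm above the bench
- done: sample tube, glass, 36 mm in diameter, 130 mm long over all, 110 to 220 g; BLUE hexagonal cap at its +x end, black hexagonal foot ring at -x (both 44 mm across flats: it does not roll). Origin at its middle on its axis, 22 mm above what it lies on; x runs along the tube. The bare glass reaches 47 mm either side of the origin: grip it across its middle. The finished sample, in the middle clamp at the start
- new1: sample tube, glass, 36 mm in diameter, 130 mm long over all, 110 to 220 g; RED hexagonal cap at its +x end, black hexagonal foot ring at -x (both 44 mm across flats: it does not roll). Origin at its middle on its axis, 22 mm above what it lies on; x runs along the tube. The bare glass reaches 47 mm either side of the origin: grip it across its middle. A new sample, on the mat at the start
- new2: new sample tube like new1 (red cap). One of the three may be absent
- new3: new sample tube like new1 (red cap)
- tray: open cream-coloured plastic tray for finished tubes, 180 mm (x) by 130 mm (y) by 30 mm high, walls and floor 4 mm; fixed; origin under its centre on the bench; a tube fits in it lying along x
- mat: dark blue mat, 300 mm (x) by 160 mm (y), 2 mm thick, fixed, on which the new tubes lie; origin under its centre
- tape: roll of blue tape lying flat, 72 mm across, 20 mm high; bystander, origin under its centre
- beaker: glass beaker, 64 mm across, 80 mm high; bystander, origin under its centre
- marker: marker pen, 112 mm long, 14 mm thick, red cap; bystander, origin under its centre
- wash: white wash bottle with a red cap, 64 mm across, 165 mm high; bystander, origin under its centre
- flask: blue conical flask, 84 mm across, 110 mm high; bystander, origin under its centre
Things that resemble listed ones, but are neither listed nor needed, are in the scene too. What is shaped like the done but turquoise is not meant. Leave any brown look-alike of the new1 alone.

How it is judged:
On the way, in this order (a step that is already met when the one before it is completed fails the run):
1. the finished tube lies in the tray, every new tube is clamped, all let go, cover still open (x of done in the frame of tray between -0.085 and 0.085 m and y of done in the frame of tray between -0.06 and 0.06 m and z of done in the frame of tray between 0.015 and 0.036 m and ((distance between new1 and seat1 below 0.012 m and value of joint clamp1 below 0.1 rad and angle between the x axis of new1 and the y axis of seat1, either way round below 0.12 rad) or (distance between new1 and seat2 below 0.012 m and value of joint clamp2 below 0.1 rad and angle between the x axis of new1 and the y axis of seat2, either way round below 0.12 rad) or (distance between new1 and seat3 below 0.012 m and value of joint clamp3 below 0.1 rad and angle between the x axis of new1 and the y axis of seat3, either way round below 0.12 rad)) and ((distance between new2 and seat1 below 0.012 m and value of joint clamp1 below 0.1 rad and angle between the x axis of new2 and the y axis of seat1, either way round below 0.12 rad) or (distance between new2 and seat2 below 0.012 m and value of joint clamp2 below 0.1 rad and angle between the x axis of new2 and the y axis of seat2, either way round below 0.12 rad) or (distance between new2 and seat3 below 0.012 m and value of joint clamp3 below 0.1 rad and angle between the x axis of new2 and the y axis of seat3, either way round below 0.12 rad)) and ((distance between new3 and seat1 below 0.012 m and value of joint clamp1 below 0.1 rad and angle between the x axis of new3 and the y axis of seat1, either way round below 0.12 rad) or (distance between new3 and seat2 below 0.012 m and value of joint clamp2 below 0.1 rad and angle between the x axis of new3 and the y axis of seat2, either way round below 0.12 rad) or (distance between new3 and seat3 below 0.012 m and value of joint clamp3 below 0.1 rad and angle between the x axis of new3 and the y axis of seat3, either way round below 0.12 rad)) and contact force between the fingers and new1 below 0.1 N and contact force between the fingers and new2 below 0.1 N and contact force between the fingers and new3 below 0.1 N and contact force between the fingers and done below 0.1 N and value of joint cover above 0.3 rad), for 0.2 s.
2. the cover is shut and held by its catch (value of joint cover below 0.025 rad), for 0.2 s.
3. the start button is pressed (value of joint start above 0.004 m), for 0.02 s.
At the end, for the whole second after the job is handed in: Blue-capped tube flat in the tray; each red-capped tube in a clamp, middle within 12 mm of the seat, within 7 degrees along it, jaws closed (below 0.10 rad); cover shut (below 0.025 rad); start pressed after that (over 4 mm) and up again (x of done in the frame of tray between -0.085 and 0.085 m and y of done in the frame of tray between -0.06 and 0.06 m and z of done in the frame of tray between 0.015 and 0.036 m and ((distance between new1 and seat1 below 0.012 m and value of joint clamp1 below 0.1 rad and angle between the x axis of new1 and the y axis of seat1, either way round below 0.12 rad) or (distance between new1 and seat2 below 0.012 m and value of joint clamp2 below 0.1 rad and angle between the x axis of new1 and the y axis of seat2, either way round below 0.12 rad) or (distance between new1 and seat3 below 0.012 m and value of joint clamp3 below 0.1 rad and angle between the x axis of new1 and the y axis of seat3, either way round below 0.12 rad)) and ((distance between new2 and seat1 below 0.012 m and value of joint clamp1 below 0.1 rad and angle between the x axis of new2 and the y axis of seat1, either way round below 0.12 rad) or (distance between new2 and seat2 below 0.012 m and value of joint clamp2 below 0.1 rad and angle between the x axis of new2 and the y axis of seat2, either way round below 0.12 rad) or (distance between new2 and seat3 below 0.012 m and value of joint clamp3 below 0.1 rad and angle between the x axis of new2 and the y axis of seat3, either way round below 0.12 rad)) and ((distance between new3 and seat1 below 0.012 m and value of joint clamp1 below 0.1 rad and angle between the x axis of new3 and the y axis of seat1, either way round below 0.12 rad) or (distance between new3 and seat2 below 0.012 m and value of joint clamp2 below 0.1 rad and angle between the x axis of new3 and the y axis of seat2, either way round below 0.12 rad) or (distance between new3 and seat3 below 0.012 m and value of joint clamp3 below 0.1 rad and angle between the x axis of new3 and the y axis of seat3, either way round below 0.12 rad)) and value of joint cover below 0.025 rad and value of joint start below 0.002 m and linear speed of done below 0.02 m/s); the robot touches nothing.
It fails at once if a new tube is let go in a clamp whose jaws have not closed on it ((horizontal distance between new1 and seat1 below 0.014 m and z of new1 in the frame of seat1 between 0.0045 and 0.012 m and contact force between each of the arm, the fingers and new1 below 0.02 N and linear speed of new1 below 0.01 m/s) or (horizontal distance between new1 and seat2 below 0.014 m and z of new1 in the frame of seat2 between 0.0045 and 0.012 m and contact force between each of the arm, the fingers and new1 below 0.02 N and linear speed of new1 below 0.01 m/s) or (horizontal distance between new1 and seat3 below 0.014 m and z of new1 in the frame of seat3 between 0.0045 and 0.012 m and contact force between each of the arm, the fingers and new1 below 0.02 N and linear speed of new1 below 0.01 m/s) or (horizontal distance between new2 and seat1 below 0.014 m and z of new2 in the frame of seat1 between 0.0045 and 0.012 m and contact force between each of the arm, the fingers and new2 below 0.02 N and linear speed of new2 below 0.01 m/s) or (horizontal distance between new2 and seat2 below 0.014 m and z of new2 in the frame of seat2 between 0.0045 and 0.012 m and contact force between each of the arm, the fingers and new2 below 0.02 N and linear speed of new2 below 0.01 m/s) or (horizontal distance between new2 and seat3 below 0.014 m and z of new2 in the frame of seat3 between 0.0045 and 0.012 m and contact force between each of the arm, the fingers and new2 below 0.02 N and linear speed of new2 below 0.01 m/s) or (horizontal distance between new3 and seat1 below 0.014 m and z of new3 in the frame of seat1 between 0.0045 and 0.012 m and contact force between each of the arm, the fingers and new3 below 0.02 N and linear speed of new3 below 0.01 m/s) or (horizontal distance between new3 and seat2 below 0.014 m and z of new3 in the frame of seat2 between 0.0045 and 0.012 m and contact force between each of the arm, the fingers and new3 below 0.02 N and linear speed of new3 below 0.01 m/s) or (horizontal distance between new3 and seat3 below 0.014 m and z of new3 in the frame of seat3 between 0.0045 and 0.012 m and contact force between each of the arm, the fingers and new3 below 0.02 N and linear speed of new3 below 0.01 m/s)).
It fails at once if a bystander (tape, beaker, marker, wash bottle, flask) is moved more than 30 mm or knocked over (distance of any of tape, beaker, marker, wash, flask from where it was at the start of the episode above 0.03 m or angle between any of tape, beaker, marker, wash, flask's own z axis and vertical above 0.5 rad).
Of new1, new2, new3 only 2 to 3 are there at a start; the rules pass over those that are not, and their reading is None.
At some moment in a run one of new1, new2, new3 may be knocked a few centimetres aside while the robot is not near it.
It also fails if it takes over 192 s, if anything falls off the work surface, if the arm or the gripper's body presses on something with over 40 N, if the wrist force passes 120 N, or if a joint passes its speed limit or range.

ROBOT

A 7-joint arm with a two-finger parallel gripper is mounted at the origin on the work surface. World frame = base frame: x ahead of the robot, y to its left, z up, the work surface at z = 0. Lengths are in m, angles in rad, forces in N, time in s.
With the tool pointing down it reaches from about 0.425 to 0.875 m from the base axis. Payload 4.7 kg.
Tool frame: the origin (TCP) lies midway between the tips of the shut fingers; the grasp point (between the pads) lies 19 mm behind it; z points along the fingers, y is the line along which they close (so a half turn about z gives the same grasp; the last joint's range is limited). The gripper opens to 87 mm and grips with 3 to 60 N. Pads are 19 mm wide; open, the fingers measure 117 mm over their backs; the gripper's body (75 mm by 190 mm) begins 51 mm behind the grasp point.
Start: joints at [-1.302, 0.321, -0.07, 1.45, 0.023, 1.371, -0.057], TCP at [0.164, 0.629, 0.2] pointing down, gripper open.
Joint ranges: [-2.86, 2.86], [-0.3, 2.09], [-1.38, 1.24], [0.06, 2.45], [-1.56, 4.7], [0.09, 2.05], [-2.69, 2.69]. Speed limits (rad/s): [2.57, 2.57, 3.14, 3.14, 3.14, 3.14, 3.14].

INTERFACE

Orientations are given as a unit quaternion [w, x, y, z].
In Python, from station import get_obs, snapshot, camera_model, order, trace gives the robot as it stands.
- The arm moves only by the shell command python3 -m jog 'ROWS'. ROWS is text: rows parted by semicolons, each of 7 numbers parted by spaces: the turn, a rotation vector about the tool's x, y, z in units of 360 degrees (1.0 is 360 degrees), then the shift along the tool's x, y, z in units of 20 cm (1.0 is 20 cm), then the gripper's target within -1 to 1 (fully open at 1, half-way at 0, shut at -1). A call has 1 to 12 rows; each row shifts and turns the commanded pose from where the row before left it, along the tool's axes as they then stand; what a row does not reach is not made up. A row lasts 1/8 s, in which the tool goes at most 62.5 mm and 10.7 degrees, less where a joint would pass 70% of its speed; a pose out of reach is approached as far as the arm can. A call with a number of a shift or a turn outside -1 to 1 is refused whole. A call with a gripper value outside its range is refused whole. The fingers move at their own pace and stop on an object; the grip force is fixed at half the most. Time passes only in rows, so rows that do not move let the fingers close. It gives the time, the measured TCP pose, the force, the opening and the grip force at its end, in the units of the state.
- get_obs(): the state, without advancing time (a new reading comes with each control period).
- snapshot(name): name is "scene" or "top" or "wrist"; returns the picture (420x560x3 uint8, red, green, blue); there is no depth.
- camera_model(name): a dict with "mtx" (3x3 intrinsics, pixels), "position" and "rotation" of the camera in the world; the wrist camera has in their place "tool_from_camera" (4x4, takes a point from camera to tool coordinates, whose origin is the TCP and whose axes are the flange's). Camera axes: x right, y down, z forward; pixel columns grow to the right and rows downward; lengths in m; the calibration is good to about 2 mm. A picture is of the moment at which its call begins: read the wrist's pose just before it. camera_model takes no time and is no camera call.
- order.sign_off(): hands the job in; it is judged then, once.
Trained networks look in the newest picture that a camera, given by its name, has taken for a name from the list of things; names that differ only in an ending like _2 or _b are one class to them, and where a whole thing is asked for, a point or a joint stands for the part that bears it (a point fixed in the world has none). Each returns a list of dicts, best first, with "p" (0 to 1); they miss things now and then, are a little off and sometimes report something else, mostly with a low value. They report only what shows in the picture. A call takes as long as a camera call. They do not tell look-alikes from the thing itself.
- trace(name, camera): "pixels" (420x560 bool, what is visible of it) and "pixel" ([column, row] in pixels, amid what is visible of it).
The state is a dict: "time_s": time; "joints": joint angles; "qd": joint speeds; "tau": joint torques, N m; "ee_pos": TCP position; "orientation": TCP orientation; "ft_force": force on the tool from outside, world axes, zero at the start; "torque": the same for the moment, N m; "opening": finger opening in m; "grip_force": force on a finger pad.
Only numpy, scipy, OpenCV 4.12 (cv2) and the standard library are available. Lean on these libraries where they do the work, as an engineer would, in place of code of your own. Each camera call takes 0.05 s, during which the arm holds its last target. There are 200 camera calls.

## Working session

There is one attempt and no reset: what is moved stays moved. The work goes in short steps, Python scripts to look and compute and a shell command to move; the robot and the scene stay as the last step left them, time stands still between calls to the robot, and variables do not carry over. Pictures are saved under pics/ and viewed, at most 14 in all, crops included, and the job is handed in when it is done.

```bash
ls; mkdir -p pics; python3 - <<'E'
from station import *
import cv2
o=get_obs(); print({k:o[k] for k in('time_s','ee_pos','orientation','opening','ft_force')})
for n in('scene','top'):
    im=snapshot(n); cv2.imwrite(f'pics/{n}0.png',im[:,:,::-1]); m=camera_model(n); print(n,m)
print(camera_model('wrist'))
E
```

```text
pics
{'time_s': 0.0, 'ee_pos': array([0.16375962, 0.62840312, 0.19864101]), 'orientation': array([-6.55430745e-05,  1.27075336e-01,  9.91892587e-01, -9.74470485e-04]), 'opening': 0.08687352708925782, 'ft_force': array([ 0.72451617, -0.25877223, -0.4438002 ])}
scene {'mtx': array([[482.01362524,   0.        , 279.79329449],
       [  0.        , 482.01362524, 199.0081695 ],
       [  0.        ,   0.        ,   1.        ]]), 'position': array([ 1.17729186, -0.79120778,  0.79180527]), 'rotation': array([-0.44403044,  0.83040159,  0.30119299, -0.15017642])}
top {'mtx': array([[380.33384952,   0.        , 276.30507554],
       [  0.        , 380.33384952, 202.37170951],
       [  0.        ,   0.        ,   1.        ]]), 'position': array([0.33134318, 0.04549846, 1.06572235]), 'rotation': array([-0.0772281 ,  0.70999077, -0.69555696,  0.07841834])}
{'mtx': array([[319.56317844,   0.        , 281.52324349],
       [  0.        , 319.56317844, 213.1544333 ],
       [  0.        ,   0.        ,   1.        ]]), 'tool_from_camera': array([[ 8.05333092e-04, -9.52415816e-01, -3.04800696e-01,
         8.51907111e-02],
       [ 9.99999610e-01,  8.77559183e-04, -9.99619354e-05,
        -7.56244879e-04],
       [ 3.62685978e-04, -3.04800496e-01,  9.52416152e-01,
        -1.84027589e-01],
       [ 0.00000000e+00,  0.00000000e+00,  0.00000000e+00,
         1.00000000e+00]])}
```

View pics/top0.png

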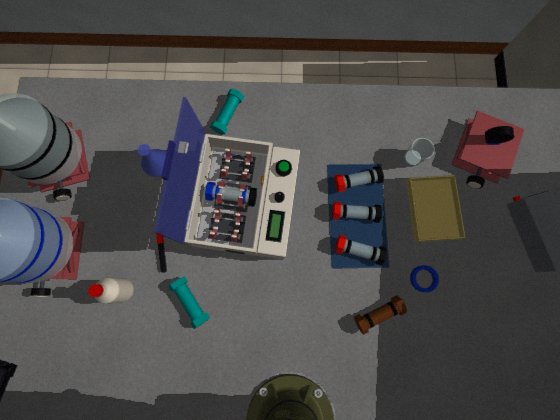

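View pics/scene0.png

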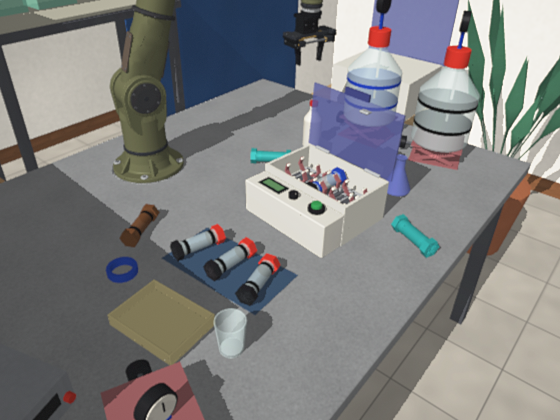

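```bash
cat > h.py <<'E'
import numpy as np, cv2
from scipy.spatial.transform import Rotation as R
from station import *
def q2R(q): return R.from_quat([q[1],q[2],q[3],q[0]]).as_matrix()
def cam(n):
    m=camera_model(n)
    if 'tool_from_camera' in m:
        o=get_obs(); T=np.array(m['tool_from_camera']); A=q2R(o['orientation'])
        return m['mtx'],A@T[:3,3]+o['ee_pos'],A@T[:3,:3]
    return m['mtx'],np.array(m['position']),q2R(m['rotation'])
def p2w(c,uv,z):
    K,p,A=c; uv=np.atleast_2d(np.array(uv,float))
    d=np.c_[uv,np.ones(len(uv))]@np.linalg.inv(K).T@A.T
    return (p+d*((z-p[2])/d[:,2])[:,None])[:,:2]
def w2p(c,P):
    K,p,A=c; x=(np.atleast_2d(P)-p)@A@K.T
    return x[:,:2]/x[:,2:]
def seg(c,mask,z):
    "centre, axis angle (deg), length, width of a mask on plane z (min area rectangle)"
    ys,xs=np.nonzero(mask); w=p2w(c,np.c_[xs,ys],z)
    (cx,cy),(a,b),_=r=cv2.minAreaRect((w*1000).astype(np.float32))
    bx=cv2.boxPoints(r); e=max([bx[1]-bx[0],bx[2]-bx[1]],key=np.linalg.norm)
    return np.round([cx,cy],1),round(np.degrees(np.arctan2(e[1],e[0]))%180,1),round(max(a,b)),round(min(a,b)),len(xs)
def plan(x,y,z,ydeg):
    "rows' total: turn about tool z (deg) and shift in units, tool down with tool y axis at ydeg (mod 180)"
    o=get_obs(); A=q2R(o['orientation']); cur=np.degrees(np.arctan2(A[1,1],A[0,1]))
    d=(ydeg-cur+90)%180-90
    s=A.T@(np.array([x,y,z])-o['ee_pos'])/0.2
    print('tcp',np.round(o['ee_pos'],4),'yaw',round(cur,1),'tilt',np.round(A[:2,2],3),'| world-turn deg',round(d,2),'tool turn units',round(-d/360,4),'shift before turn',np.round(s,3),'F',np.round(o['ft_force'],1),'open',round(o['opening'],4),'t',o['time_s'])
    a=np.radians(-d); c,sn=np.cos(a),np.sin(a)
    print('  after turn:',np.round([c*s[0]+sn*s[1],-sn*s[0]+c*s[1],s[2]],3),'j7',round(o['joints'][6],2))
E
python3 - <<'E'
from h import *
c=cam('top'); snapshot('top')
for n,z in(('new1',.024),('done',.086),('tray',.03),('mat',.002),('tape',.01),('beaker',.08),('marker',.007),('wash',.1),('flask',.05),('shaker',.11),('clamp1',.09),('start_top',.122),('cover',.2)):
    print(n)
    for d in trace(n,'top'):
        if d['p']>.2: print('  ',round(d['p'],2),np.round(d['pixel']),*seg(c,d['pixels'],z))
E
```

```text
new1
   0.82 [360. 251.] [ 437.5 -188. ] 75.3 139 51 739
   0.82 [357. 179.] [ 641.3 -187.5] 105.2 141 50 696
   0.57 [355. 212.] [ 542.1 -178.4] 86.9 137 49 736
done
   0.71 [228. 110.] [808.6 188.1] 157.4 140 47 647
   0.7 [186. 302.] [293.2 259.4] 35.4 126 47 779
   0.63 [230. 193.] [572.  168.4] 82.8 136 50 653
tray
   0.87 [436. 208.] [ 558.5 -396.6] 3.1 185 144 3250
mat
   0.65 [355. 220.] [ 542.3 -182.9] 1.3 302 162 3771
tape
   0.65 [419. 279.] [ 365.4 -360.6] 91.2 76 64 319
   0.63 [233. 194.] [591.7 176.7] 82.9 150 56 734
beaker
marker
   0.6 [161. 249.] [420.4 362.1] 10.0 100 17 205
wash
   0.71 [109. 290.] [317.7 451. ] 91.1 111 63 955
flask
   0.68 [149. 158.] [674.1 400. ] 4.8 97 73 608
shaker
   0.8 [225. 185.] [618.  171.1] 172.7 400 354 14721
clamp1
   0.69 [228. 156.] [677.6 153. ] 85.2 68 37 104
   0.57 [358. 222.] [ 523.3 -164.6] 1.7 274 147 3331
   0.46 [220. 216.] [511.2 174.4] 85.4 71 37 132
   0.46 [226. 186.] [593.3 165.5] 82.8 71 17 61
start_top
   0.46 [280. 166.] [638.9  29.3] 137.5 23 22 72
cover
   0.73 [185. 177.] [607.9 275.1] 172.7 353 83 3882
   0.59 [223. 187.] [563.8 152.2] 85.3 64 17 68
```

```bash
python3 -m jog '0 0 0 0 0 -0.25 1;0 0 0 0 0 -0.25 1;0 0 0 0 0 -0.25 1;0 0 0 0 0 -0.25 1;0 0 0 0 0 -0.15 1'; python3 -m jog '0 0 0 -0.224 -0.204 0 1;0 0 0 -0.224 -0.204 0 1;0 0 0 -0.224 -0.204 0 1;0 0 0 -0.224 -0.204 0 1;0 0 0 -0.224 -0.204 0 1;0 0 0 -0.224 -0.204 0 1;0 0 0 -0.224 -0.204 0 1;0 0 0 -0.224 -0.204 0 1;0 0 0 -0.224 -0.204 0 1;0 0 0 -0.224 -0.204 0 1;0 0 0 -0.224 -0.204 0 1;0 0 0 -0.224 -0.204 0 1'; python3 -m jog '0 0 -0.027 0 0 0 1;0 0 -0.027 0 0 0 1;0 0 -0.027 0 0 0 1;0 0 -0.027 0 0 0 1;0 0 -0.027 0 0 0 1;0 0 -0.027 0 0 0 1;0 0 -0.027 0 0 0 1;0 0 -0.027 0 0 0 1;0 0 -0.027 0 0 0 1;0 0 -0.027 0 0 0 1'; python3 -c "
from h import *
plan(.56,.08,.35,-7.2)"
```

```text
time_s: 1.42
ee_pos: [0.1639, 0.6293, 0.4331]
orientation: [0.0, 0.127, 0.992, 0.002]
ft_force: [0.2, -0.7, -0.4]
opening: 0.087
grip_force: 0.0
time_s: 2.92
ee_pos: [0.5614, 0.0182, 0.4302]
orientation: [0.001, 0.127, 0.992, 0.0]
ft_force: [0.7, 0.1, 0.2]
opening: 0.0872
grip_force: 0.0
time_s: 4.18
ee_pos: [0.5637, 0.0224, 0.4145]
orientation: [-0.018, -0.563, 0.826, -0.0]
ft_force: [-0.0, 0.4, -0.6]
opening: 0.087
grip_force: 0.0
tcp [0.5637 0.0224 0.4145] yaw 158.5 tilt [-0.03  -0.021] | world-turn deg 14.32 tool turn units -0.0398 shift before turn [-0.271  0.116  0.317] F [-0.   0.4 -0.6] open 0.087 t 4.175
  after turn: [-0.291  0.046  0.317] j7 2.66
```

```bash
python3 -m jog '0 0 0.029 0 0 0 1;0 0 0.029 0 0 0 1;0 0 0.029 0 0 0 1;0 0 0.029 0 0 0 1;0 0 0.029 0 0 0 1;0 0 0.029 0 0 0 1;0 0 0.029 0 0 0 1;0 0 0.029 0 0 0 1'; python3 -m jog '0 0 0.029 0 0 0 1;0 0 0.029 0 0 0 1;0 0 0.029 0 0 0 1;0 0 0.029 0 0 0 1;0 0 0.029 0 0 0 1;0 0 0.029 0 0 0 1;0 0 0.029 0 0 0 1;0 0 0.029 0 0 0 1'; python3 -c "
from h import *
plan(.56,.08,.35,-7.2)"
```

```text
time_s: 5.18
ee_pos: [0.5637, 0.0213, 0.4145]
orientation: [-0.014, 0.135, 0.991, -0.012]
ft_force: [0.5, 0.6, -1.1]
opening: 0.0872
grip_force: 0.0
time_s: 6.18
ee_pos: [0.5637, 0.0214, 0.4145]
orientation: [-0.002, 0.761, 0.649, -0.018]
ft_force: [0.7, -0.6, -0.1]
opening: 0.0869
grip_force: 0.0
tcp [0.5637 0.0214 0.4145] yaw -9.1 tilt [-0.03  -0.021] | world-turn deg 1.89 tool turn units -0.0052 shift before turn [ 0.295 -0.056  0.317] F [ 0.7 -0.6 -0.1] open 0.0869 t 6.175
  after turn: [ 0.296 -0.046  0.317] j7 -0.23
```

```bash
cat >> h.py <<'E'
def plan(x,y,z,ydeg):
    "row to reach the pose (tool down, tool y at ydeg world): turn in units, shift in present tool axes and in final axes"
    o=get_obs(); A=q2R(o['orientation']); t=np.radians(ydeg); Y=np.array([np.cos(t),np.sin(t),0]); Z=np.array([0,0,-1.])
    B=np.c_[np.cross(Y,Z),Y,Z]; rv=R.from_matrix(A.T@B).as_rotvec()/2/np.pi; d=np.array([x,y,z])-o['ee_pos']
    print('tcp',np.round(o['ee_pos'],4),'yaw',round(np.degrees(np.arctan2(A[1,1],A[0,1])),1),'F',np.round(o['ft_force'],1),'open',round(o['opening'],4),'j7',round(o['joints'][6],2),'t',o['time_s'])
    print('  turn',np.round(rv,4),'shift now-axes',np.round(A.T@d/.2,3),'final-axes',np.round(B.T@d/.2,3))
E
python3 -c "
from h import *
plan(.56,.06,.36,-7.2)"
```

```text
tcp [0.5637 0.0214 0.4145] yaw -9.1 F [ 0.7 -0.6 -0.1] open 0.0869 j7 -0.23 t 6.175
  turn [-0.0043  0.0039 -0.0052] shift now-axes [ 0.195 -0.041  0.269] final-axes [ 0.189 -0.042  0.272]
```

```bash
python3 -m jog '-0.0043 0.0039 -0.0052 0 0 0 1;0 0 0 0.24 -0.03 0.13 1;0 0 0 0.24 -0.02 0.14 1;0 0 0 0 0 0 1'; python3 - <<'E'
from h import *
plan(.57,.168,.2,-7.2)
c=cam('wrist'); im=snapshot('wrist'); cv2.imwrite('pics/w1.png',im[:,:,::-1])
for n,z in(('done',.086),('clamp1',.1),('start_top',.122),('shaker',.12),('cover_tab',.3)):
    print(n)
    for d in trace(n,'wrist'):
        if d['p']>.2: print('  ',round(d['p'],2),np.round(d['pixel']),*seg(c,d['pixels'],z))
E
```

```text
time_s: 6.68
ee_pos: [0.5632, 0.1232, 0.3573]
orientation: [-0.002, 0.745, 0.667, -0.002]
ft_force: [-0.2, -1.0, 0.4]
opening: 0.0872
grip_force: 0.0
tcp [0.5632 0.1232 0.3573] yaw -6.4 F [-0.2 -1.   0.4] open 0.0872 j7 -0.36 t 6.675
  turn [-0.0009 -0.      0.0023] shift now-axes [0.226 0.013 0.786] final-axes [0.227 0.006 0.786]
done
   0.73 [454.  97.] [805.2 198.4] 157.2 131 43 2706
   0.71 [91. 86.] [319.2 262.3] 35.4 128 45 2840
   0.7 [283. 140.] [567.7 164.7] 83.3 134 49 2516
   0.29 [286.  27.] [584.3 297.7] 173.6 580 76 24768
clamp1
   0.9 [358. 136.] [670.2 154.2] 83.0 69 37 584
   0.76 [243. 137.] [510.5 172.9] 82.1 71 31 584
   0.68 [297. 145.] [586.6 163.4] 84.1 69 23 430
start_top
   0.66 [342. 234.] [636.3  32.3] 86.5 29 25 295
shaker
   0.67 [283.  91.] [569.4 169. ] 173.6 539 315 63274
cover_tab
   0.7 [286.  28.] [578.9 255.1] 173.1 308 40 24978
```

View pics/w1.png

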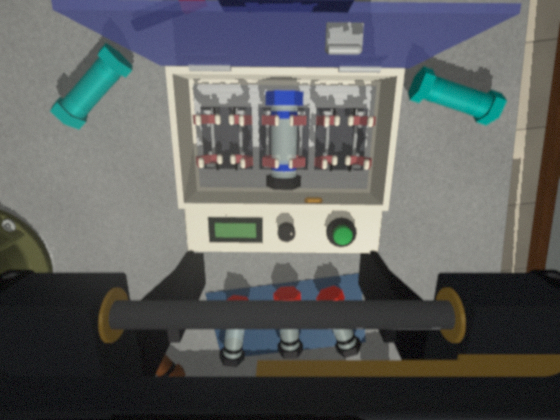

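```bash
python3 - <<'E'
from h import *
c=cam('wrist')
w=p2w(c,[[166,68],[403,68],[388,207],[178,207]],.12); print(w.round(4),'mid',w.mean(0))
print([np.linalg.norm(w[i]-w[(i+1)%4]).round(4) for i in range(4)], np.degrees(np.arctan2(*(w[1]-w[0])[::-1])),np.degrees(np.arctan2(*(w[2]-w[3])[::-1])))
# tab: hinge at sh y ~+.09, cover angle from the tab row
s=np.array([.569,.166]);y=np.array([np.sin(np.radians(7.2)),np.cos(np.radians(7.2))])
for a in(1.57,1.65,1.72,1.8):
    h=np.r_[s+y*.09,.1215]; t=h+.195*np.r_[-y*np.cos(a),np.sin(a)]+.008*np.r_[y*np.sin(a),np.cos(a)]
    print(a,w2p(c,h),w2p(c,t),t)
p=w2p(c,np.r_[s,.086]);print(p)
E
```

```text
[[0.4413 0.2657]
 [0.7284 0.2307]
 [0.7067 0.0549]
 [0.417  0.0903]] mid [0.57336722 0.16042996]
[np.float64(0.2892), np.float64(0.1771), np.float64(0.2919), np.float64(0.1771)] -6.958832910736052 -6.966163499664161
1.57 [[280.05478143  62.01090562]] [[278.81275921   2.82902004]] [0.58126319 0.26307318 0.31650631]
1.65 [[280.05478143  62.01090562]] [[278.86895766 -25.93302601]] [0.58321323 0.27850927 0.31525571]
1.72 [[280.05478143  62.01090562]] [[278.93207135 -50.92321822]] [0.58490454 0.29189738 0.3131443 ]
1.8 [[280.05478143  62.01090562]] [[279.01903996 -78.61288431]] [0.58680925 0.30697473 0.30958267]
[[279.98007405 136.09486199]]
```

```bash
python3 -m jog '-0.0009 0 0.0017 0.1 0.013 0.2 1;0 0 0 0.095 0.012 0.2 1;0 0 0 0 0 0.2 1;0 0 0 0 0 0.186 1;0 0 0 0 0 0 1'; python3 - <<'E'
from h import *
plan(.573,.161,.2,-7.0)
c=cam('wrist'); im=snapshot('wrist'); cv2.imwrite('pics/w2.png',im[:,:,::-1])
for n,z in(('done',.086),('clamp1',.1)):
    print(n)
    for d in trace(n,'wrist'):
        if d['p']>.2: print('  ',round(d['p'],2),np.round(d['pixel']),*seg(c,d['pixels'],z))
E
```

```text
time_s: 7.6
ee_pos: [0.5741, 0.1543, 0.2006]
orientation: [0.001, 0.752, 0.659, -0.001]
ft_force: [-0.8, -0.3, 0.8]
opening: 0.0871
grip_force: 0.0
tcp [0.5741 0.1543 0.2006] yaw -7.6 F [-0.8 -0.3  0.8] open 0.0871 j7 -0.43 t 7.6
  turn [ 0.0001  0.0004 -0.0016] shift now-axes [ 0.033 -0.01   0.003] final-axes [ 0.033 -0.01   0.003]
done
   0.86 [505. 116.] [788.4 205.7] 157.3 115 42 4414
   0.8 [ 16. 101.] [345.7 269.3] 35.4 96 38 2440
   0.24 [276. 111.] [570.4 157. ] 172.5 478 333 111976
clamp1
   0.96 [296. 186.] [586.1 164.9] 83.8 73 22 910
   0.96 [378. 183.] [668.8 155.3] 83.2 75 38 1398
   0.82 [216. 189.] [512.4 174. ] 83.4 77 30 1321
```

View pics/w2.png

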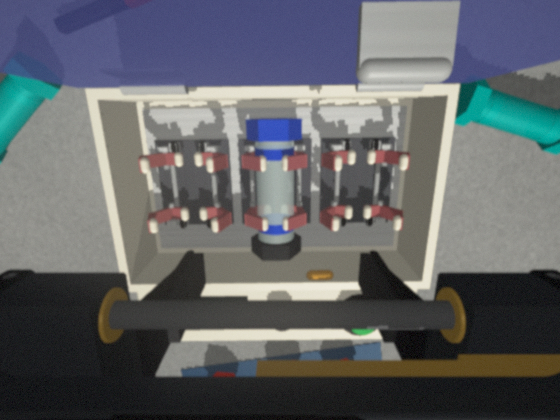

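```bash
python3 - <<'E'
from h import *
c=cam('wrist')
w=p2w(c,[[274.5,117],[276,258]],.108); print(w.round(4),np.linalg.norm(w[0]-w[1]),w.mean(0))
w=p2w(c,[[274.5,117],[276,258]],.1085);
j=p2w(c,[[257,161],[293,161],[256,221],[296,220]],.1);print('jaws',j.round(4),j.mean(0))
w=p2w(c,[[87,90],[462,85]],.12);y=np.array([.122,.9925]);print('rim',w,np.linalg.norm(w[1]-w[0]),w.mean(0)-.09*y, np.degrees(np.arctan2(*(w[1]-w[0])[::-1])))
k=p2w(c,[[163,161],[392,158],[168,218],[389,216]],.1);print('outer',k.mean(0),k)
print(c[1])
E
```

```text
[[0.5814 0.2345]
 [0.5649 0.1047]] 0.13087557737603506 [0.57314187 0.16962449]
jaws [[0.5603 0.1987]
 [0.5926 0.1945]
 [0.5506 0.1421]
 [0.5887 0.138 ]] [0.57307768 0.16832905]
rim [[0.43829475 0.27405221]
 [0.73145868 0.23940242]] 0.29520449955411 [0.57389671 0.16740231] -6.740662018220347
outer [0.57586121 0.17042659] [[0.47630724 0.20986096]
 [0.68175221 0.18538421]
 [0.46789571 0.15623895]
 [0.67748968 0.13022224]]
[0.58581985 0.23889383 0.38976325]
```

```bash
python3 -m jog '0 0 -0.0015 0.071 -0.013 0.1 1;0 0 0 0 0 0.15 1;0 0 0 0 0 0.15 1;0 0 0 0 0 0.15 1;0 0 0 0 0 0.1 1;0 0 0 0 0 0 1'; python3 -c "
from h import *
plan(.5732,.1687,.07,-7.0);print(np.round(get_obs()['tau'],2))"
```

```text
time_s: 8.5
ee_pos: [0.574, 0.1709, 0.0712]
orientation: [0.001, 0.748, 0.664, 0.0]
ft_force: [0.7, -0.2, -0.6]
opening: 0.0871
grip_force: 0.0
tcp [0.574  0.1709 0.0712] yaw -6.9 F [ 0.7 -0.2 -0.6] open 0.0871 j7 -0.45 t 8.5
  turn [0.0003 0.0002 0.0004] shift now-axes [-0.011 -0.003  0.006] final-axes [-0.011 -0.003  0.006]
[  0.08 -44.6    0.59 -27.96  -0.05  -0.16  -0.  ]
```

```bash
python3 -m jog '0 0 0 0 0 0 -1;0 0 0 0 0 0 -1;0 0 0 0 0 0 -1;0 0 0 0 0 0 -1;0 0 0 0 0 0 -1;0 0 0 0 0 0 -1'; python3 -m jog '0 0 0 0 0 -0.03 -1;0 0 0 0 0 -0.03 -1;0 0 0 0 0 -0.04 -1;0 0 0 0 0 -0.05 -1;0 0 0 0 0 -0.1 -1;0 0 0 0 0 -0.15 -1;0 0 0 0 0 -0.2 -1;0 0 0 0 0 -0.2 -1;0 0 0 0 0 -0.2 -1;0 0 0 0 0 0 -1'
```

```text
time_s: 9.25
ee_pos: [0.5731, 0.1705, 0.0728]
orientation: [0.0, 0.749, 0.663, -0.0]
ft_force: [-9.6, 0.9, 6.2]
opening: 0.0351
grip_force: 5.9
time_s: 10.5
ee_pos: [0.5767, 0.1708, 0.2782]
orientation: [0.004, 0.749, 0.663, 0.006]
ft_force: [-0.4, -0.3, 0.3]
opening: 0.0004
grip_force: 0.0
```

```bash
python3 -m jog '0 0 0 0 0 0 1;0 0 0 0 0 0 1;0 0 0 0 0 0 1;0 0 0 0 0 0 1;0 0 0 0 0 0 1;0 0 0 0 0 0 1'; python3 - <<'E'
from h import *
plan(.573,.169,.2,-7.0)
c=cam('wrist'); im=snapshot('wrist'); cv2.imwrite('pics/w3.png',im[:,:,::-1])
E
```

```text
time_s: 11.25
ee_pos: [0.5746, 0.1703, 0.2732]
orientation: [0.002, 0.749, 0.663, 0.002]
ft_force: [-1.0, 0.0, -0.4]
opening: 0.0523
grip_force: 0.0
tcp [0.5746 0.1703 0.2732] yaw -6.9 F [-1.   0.  -0.4] open 0.0523 j7 -0.45 t 11.25
  turn [0.0009 0.     0.0002] shift now-axes [-0.007 -0.009  0.366] final-axes [-0.007 -0.007  0.366]
```

View pics/w3.png

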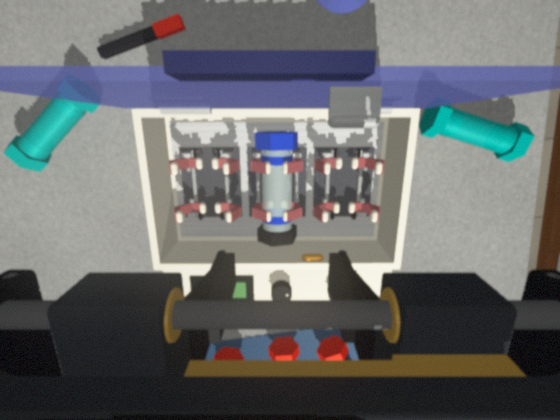

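```bash
python3 -m jog '0 0 0 -0.005 -0.01 0.2 0.5;0 0 0 0 0 0.2 0.5;0 0 0 0 0 0.2 0.5;0 0 0 0 0 0.2 0.5;0 0 0 0 0 0.15 0.5;0 0 0 0 0 0.075 0.5;0 0 0 0 0 0 0.5'; python3 -c "
from h import *
plan(.5725,.169,.068,-7.0)"
```

```text
time_s: 12.18
ee_pos: [0.5731, 0.1692, 0.0675]
orientation: [0.002, 0.749, 0.663, 0.001]
ft_force: [0.3, 0.6, 0.2]
opening: 0.0651
grip_force: 0.0
tcp [0.5731 0.1692 0.0675] yaw -6.9 F [0.3 0.6 0.2] open 0.0651 j7 -0.45 t 12.175
  turn [0.0006 0.0001 0.0002] shift now-axes [-0.001 -0.003 -0.002] final-axes [-0.001 -0.003 -0.002]
```

```bash
python3 -m jog '0 0 0 0 0 0 -1;0 0 0 0 0 0 -1;0 0 0 0 0 0 -1;0 0 0 0 0 0 -1;0 0 0 0 0 0 -1;0 0 0 0 0 0 -1;0 0 0 0 0 0 -1;0 0 0 0 0 0 -1;0 0 0 0 0 0 -1;0 0 0 0 0 0 -1'
```

```text
time_s: 13.42
ee_pos: [0.57, 0.1701, 0.0685]
orientation: [-0.0, 0.748, 0.663, -0.001]
ft_force: [-8.7, 0.5, 7.9]
opening: 0.032
grip_force: 29.7
```

```bash
python3 -m jog '0 0 0 0 0 0 0.3;0 0 0 0 0 0 0.3;0 0 0 0 0 0 0.3;0 0 0 0 0 0 0.3;0 0 0 0 -0.015 0 0.3;0 0 0 0 0 0.015 0.3;0 0 0 0 0 0 0.3';python3 -m jog '0 0 0 0 0 0.01 0.3;0 0 0 0 0 0 0.3'; python3 -m jog '0 0 0 0 0 0 -1;0 0 0 0 0 0 -1;0 0 0 0 0 0 -1;0 0 0 0 0 0 -1;0 0 0 0 0 0 -1;0 0 0 0 0 0 -1;0 0 0 0 0 0 -1;0 0 0 0 0 0 -1'
```

```text
time_s: 14.3
ee_pos: [0.5703, 0.1696, 0.0648]
orientation: [0.002, 0.749, 0.663, 0.001]
ft_force: [-0.3, -0.1, -0.0]
opening: 0.0564
grip_force: 0.0
time_s: 14.55
ee_pos: [0.5705, 0.1697, 0.0629]
orientation: [0.002, 0.749, 0.663, 0.002]
ft_force: [-0.2, 0.4, -0.0]
opening: 0.0562
grip_force: 0.0
time_s: 15.55
ee_pos: [0.5699, 0.1698, 0.0631]
orientation: [0.002, 0.749, 0.663, 0.001]
ft_force: [-5.7, -0.8, 4.7]
opening: 0.035
grip_force: 30.0
```

```bash
python3 -m jog '0 0 0 0 0 -0.02 -1;0 0 0 0 0 -0.02 -1;0 0 0 0 0 -0.02 -1;0 0 0 0 0 -0.02 -1;0 0 0 0 0 -0.03 -1;0 0 0 0 0 -0.05 -1;0 0 0 0 0 -0.1 -1;0 0 0 0 0 -0.2 -1;0 0 0 0 0 -0.25 -1;0 0 0 0 0 -0.25 -1;0 0 0 0 0 -0.25 -1;0 0 0 0 0 0 -1'; python3 -c "
from h import *
plan(.56,-.395,.28,93.1)"
```

```text
time_s: 17.05
ee_pos: [0.5717, 0.1706, 0.3115]
orientation: [0.004, 0.749, 0.663, 0.007]
ft_force: [0.2, 0.6, -2.1]
opening: 0.0349
grip_force: 30.0
tcp [0.5717 0.1706 0.3115] yaw -6.9 F [ 0.2  0.6 -2.1] open 0.0349 j7 -0.45 t 17.05
  turn [ 0.0024  0.0016 -0.2779] shift now-axes [-2.815  0.281  0.149] final-axes [ 0.211 -2.821  0.158]
```

```bash
python3 -m jog '0 0 0 -0.256 0.0255 0 -1;0 0 0 -0.256 0.0255 0 -1;0 0 0 -0.256 0.0255 0 -1;0 0 0 -0.256 0.0255 0 -1;0 0 0 -0.256 0.0255 0 -1;0 0 0 -0.256 0.0255 0 -1;0 0 0 -0.256 0.0255 0 -1;0 0 0 -0.256 0.0255 0 -1;0 0 0 -0.256 0.0255 0 -1;0 0 0 -0.256 0.0255 0 -1;0 0 0 -0.256 0.0255 0 -1'; python3 -m jog '0 0 0.0278 0 0 0 -1;0 0 0.0278 0 0 0 -1;0 0 0.0278 0 0 0 -1;0 0 0.0278 0 0 0 -1;0 0 0.0278 0 0 0 -1;0 0 0.0278 0 0 0 -1;0 0 0.0278 0 0 0 -1;0 0 0.0278 0 0 0 -1;0 0 0 0 0 0 -1'; python3 -c "
from h import *
plan(.558,-.396,.1,-86.9)
c=cam('wrist'); im=snapshot('wrist'); cv2.imwrite('pics/w4.png',im[:,:,::-1])
for n,z in(('tray',.03),('beaker',.08)):
    for d in trace(n,'wrist'):
        if d['p']>.2: print(n,round(d['p'],2),np.round(d['pixel']),*seg(c,d['pixels'],z))
"
```

```text
time_s: 18.42
ee_pos: [0.5567, -0.3973, 0.3049]
orientation: [0.002, 0.748, 0.663, 0.002]
ft_force: [0.4, 1.0, 0.0]
opening: 0.035
grip_force: 30.0
time_s: 19.55
ee_pos: [0.5568, -0.3957, 0.3048]
orientation: [0.0, 1.0, 0.027, 0.002]
ft_force: [0.1, 0.1, -2.5]
opening: 0.0348
grip_force: 30.0
tcp [ 0.5568 -0.3957  0.3048] yaw -86.9 F [ 0.1  0.1 -2.5] open 0.0348 j7 -0.78 t 19.55
  turn [ 0.0001 -0.0007  0.    ] shift now-axes [1.000e-03 1.000e-03 1.024e+00] final-axes [0.006 0.002 1.024]
tray 0.71 [290. 134.] [ 557.8 -401.3] 4.4 180 130 4833
tray 0.46 [253.  46.] [ 718.7 -348. ] 171.1 71 69 2662
tray 0.36 [141. 237.] [ 436.5 -185.4] 75.8 142 51 2350
beaker 0.9 [252.  44.] [ 709.9 -351.6] 2.9 64 62 2721
```

View pics/w4.png

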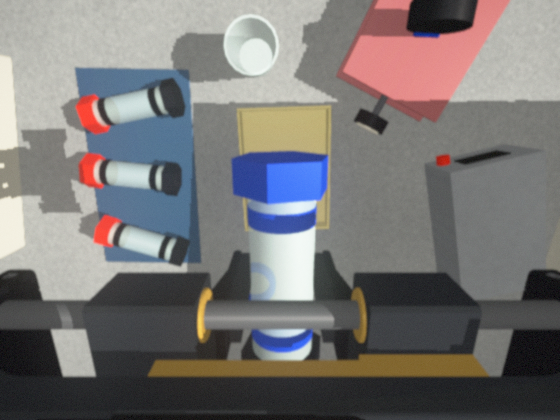

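```bash
python3 -m jog '0 0 0 0 0.025 0.2 -1;0 0 0 0 0 0.25 -1;0 0 0 0 0 0.25 -1;0 0 0 0 0 0.25 -1;0 0 0 0 0 0.2 -1;0 0 0 0 0 0.15 -1;0 0 0 0 0 0.1 -1;0 0 0 0 0 0.05 -1;0 0 0 0 0 0 -1'; python3 -m jog '0 0 0 0 0 0.01 -1;0 0 0 0 0 0 -1'; python3 -m jog '0 0 0 0 0 0.01 -1;0 0 0 0 0 0 -1'
```

```text
time_s: 20.82
ee_pos: [0.5589, -0.4012, 0.0155]
orientation: [0.0, 1.0, 0.026, 0.003]
ft_force: [0.5, 0.1, -0.8]
opening: 0.035
grip_force: 30.0
time_s: 21.08
ee_pos: [0.5594, -0.4015, 0.0145]
orientation: [0.001, 1.0, 0.026, 0.003]
ft_force: [-0.2, 0.3, -1.1]
opening: 0.0349
grip_force: 30.0
time_s: 21.32
ee_pos: [0.5589, -0.401, 0.0115]
orientation: [0.0, 1.0, 0.026, 0.003]
ft_force: [0.4, 0.9, -0.8]
opening: 0.0347
grip_force: 30.0
```

```bash
python3 -m jog '0 0 0 0 0 0.012 -1;0 0 0 0 0 0 -1'; python3 -m jog '0 0 0 0 0 0.01 -1;0 0 0 0 0 0 -1'
```

```text
time_s: 21.58
ee_pos: [0.5587, -0.401, 0.0088]
orientation: [0.0, 1.0, 0.026, 0.002]
ft_force: [-0.5, -0.3, -1.2]
opening: 0.035
grip_force: 30.0
time_s: 21.82
ee_pos: [0.5588, -0.401, 0.0068]
orientation: [0.0, 1.0, 0.026, 0.003]
ft_force: [0.3, 0.3, -1.1]
opening: 0.0348
grip_force: 30.0
```

```bash
python3 -m jog '0 0 0 0 0 0 0.4;0 0 0 0 0 0 0.4;0 0 0 0 0 0 0.4;0 0 0 0 0 0 0.4;0 0 0 0 0 0 0.4;0 0 0 0 0 -0.05 0.4;0 0 0 0 0 -0.2 0.4;0 0 0 0 0 -0.25 0.4;0 0 0 0 0 -0.25 0.4;0 0 0 0 0 -0.25 0.4;0 0 0 0 0 -0.25 0.4;0 0 0 0 0 0 0.4'; python3 - <<'E'
from h import *
c=cam('wrist'); im=snapshot('wrist'); cv2.imwrite('pics/w5.png',im[:,:,::-1])
for n,z in(('tray',.03),('done',.026),('new1',.024)):
    for d in trace(n,'wrist'):
        if d['p']>.2: print(n,round(d['p'],2),np.round(d['pixel']),*seg(c,d['pixels'],z))
c=cam('top'); im=snapshot('top'); cv2.imwrite('pics/top2.png',im[:,:,::-1])
for n,z in(('done',.026),('new1',.024)):
    for d in trace(n,'top'):
        if d['p']>.2: print('top',n,round(d['p'],2),np.round(d['pixel']),*seg(c,d['pixels'],z))
plan(.52,-.183,.3,-7)
E
```

```text
time_s: 23.32
ee_pos: [0.559, -0.4031, 0.2635]
orientation: [0.003, 1.0, 0.026, 0.007]
ft_force: [-0.1, 0.5, -0.1]
opening: 0.0611
grip_force: 0.0
tray 0.81 [288. 174.] [ 556.4 -402.2] 4.8 181 131 10023
done 0.8 [275. 182.] [ 551.1 -395.9] 2.9 138 49 3051
new1 0.94 [119. 253.] [ 433.7 -182. ] 75.1 145 51 2603
new1 0.69 [108. 110.] [ 634.5 -182.4] 104.0 152 51 4149
new1 0.62 [106. 187.] [ 539.7 -173.7] 87.0 152 51 3375
top done 0.74 [185. 302.] [291.6 272.5] 35.7 138 51 842
top done 0.72 [230. 113.] [839.5 197. ] 158.7 143 45 567
top done 0.64 [434. 206.] [ 560.1 -395. ] 2.1 140 51 744
top done 0.34 [433. 279.] [ 364.1 -356. ] 86.7 72 67 322
top new1 0.96 [358. 176.] [ 639.8 -188.1] 104.2 141 50 668
top new1 0.96 [381. 314.] [ 268.3 -235.4] 116.3 141 55 930
top new1 0.63 [354. 212.] [ 542.3 -178.3] 86.9 137 50 714
top new1 0.6 [363. 252.] [ 438.2 -188.5] 73.9 138 53 750
top new1 0.44 [441. 208.] [ 560.6 -397.9] 4.7 186 144 2528
tcp [ 0.5571 -0.4004  0.2555] yaw -87.0 F [-0.8 -0.5 -0.8] open 0.0611 j7 -0.77 t 23.675
  turn [ 0.0003 -0.0005 -0.2222] shift now-axes [-0.128 -1.095 -0.222] final-axes [ 1.056 -0.317 -0.222]
```

View pics/w5.png

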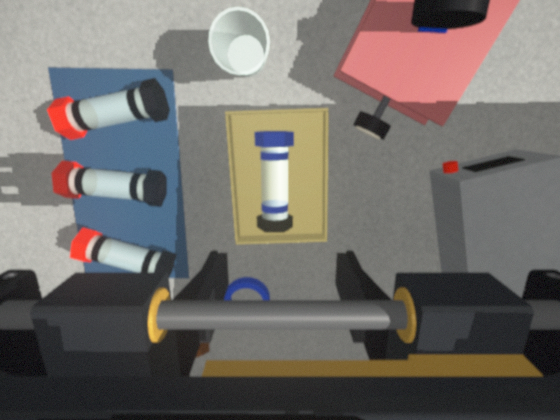

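```bash
python3 -m jog '0 0 -0.026 -0.01 -0.12 0 0.6;0 0 -0.026 0 0 0 0.6;0 0 -0.026 0 0 0 0.6;0 0 -0.026 0 0 0 0.6;0 0 -0.026 0 0 0 0.6;0 0 -0.026 0 0 0 0.6;0 0 -0.026 0 0 0 0.6;0 0 -0.026 0 0 0 0.6;0 0 -0.025 0 0 0 0.6'; python3 -m jog '0 0 0 0.25 -0.02 0 0.6;0 0 0 0.25 -0.02 0 0.6;0 0 0 0.25 -0.02 0 0.6;0 0 0 0.2 -0.02 0 0.6;0 0 0 0 0 0 0.6'; python3 - <<'E'
from h import *
c=cam('wrist'); im=snapshot('wrist'); cv2.imwrite('pics/w6.png',im[:,:,::-1])
for n,z in(('new1',.024),):
    for d in trace(n,'wrist'):
        if d['p']>.2: print(n,round(d['p'],2),np.round(d['pixel']),*seg(c,d['pixels'],z))
plan(.541,-.178,.2,-3)
E
```

```text
time_s: 24.8
ee_pos: [0.554, -0.3769, 0.256]
orientation: [0.001, 0.724, 0.69, 0.001]
ft_force: [0.4, -0.0, 0.1]
opening: 0.0696
grip_force: 0.0
time_s: 25.42
ee_pos: [0.5491, -0.1817, 0.2563]
orientation: [0.001, 0.724, 0.69, 0.002]
ft_force: [0.6, -0.4, 0.5]
opening: 0.0694
grip_force: 0.0
new1 0.9 [348. 178.] [ 636.8 -190. ] 103.9 141 50 3164
new1 0.66 [195. 182.] [ 433.  -189.1] 75.1 143 51 3240
new1 0.66 [274. 174.] [ 538.8 -181.1] 87.3 136 50 3110
new1 0.56 [ 78. 219.] [ 264.8 -234.6] 116.7 138 60 3330
tcp [ 0.5484 -0.1867  0.2565] yaw -3.1 F [-0.5 -0.3  0.2] open 0.0692 j7 0.27 t 25.525
  turn [ 0.0007  0.0002 -0.0002] shift now-axes [ 0.042 -0.041  0.282] final-axes [ 0.042 -0.039  0.282]
```

View pics/w6.png

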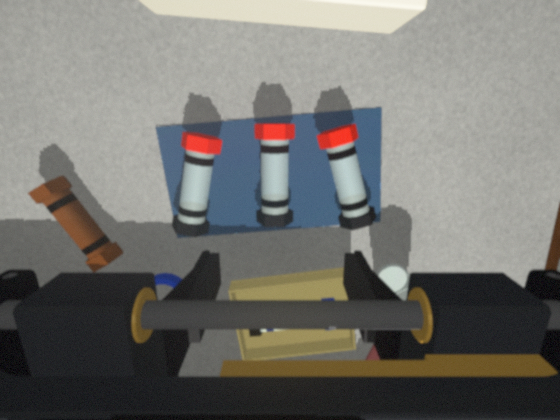

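```bash
python3 -m jog '0 0 0 0.034 -0.044 0.1 0.6;0 0 0 0 0 0.25 0.6;0 0 0 0 0 0.25 0.6;0 0 0 0 0 0.25 0.6;0 0 0 0 0 0.2 0.6;0 0 0 0 0 0.1 0.6;0 0 0 0 0 0.07 0.6;0 0 0 0 0 0 0.6'; python3 -c "
from h import *
plan(.54,-.1795,.006,-3)"
```

```text
time_s: 26.52
ee_pos: [0.5407, -0.1804, 0.0119]
orientation: [0.002, 0.727, 0.687, 0.001]
ft_force: [0.1, -0.3, 0.7]
opening: 0.0695
grip_force: 0.0
tcp [ 0.5407 -0.1804  0.0119] yaw -3.2 F [ 0.1 -0.3  0.7] open 0.0695 j7 0.31 t 26.525
  turn [ 0.0006  0.0001 -0.0006] shift now-axes [ 0.004 -0.004  0.03 ] final-axes [ 0.004 -0.004  0.03 ]
```

```bash
python3 -m jog '0 0 0 0 0 0.03 0.6;0 0 0 0 0 0 -1;0 0 0 0 0 0 -1;0 0 0 0 0 0 -1;0 0 0 0 0 0 -1;0 0 0 0 0 0 -1;0 0 0 0 0 0 -1;0 0 0 0 0 0 -1;0 0 0 0 0 0 -1;0 0 0 0 0 0 -1;0 0 0 0 0 0 -1'; python3 -m jog '0 0 0 0 0 -0.1 -1;0 0 0 0 0 -0.2 -1;0 0 0 0 0 -0.25 -1;0 0 0 0 0 -0.25 -1;0 0 0 0 0 -0.25 -1;0 0 0 0 0 -0.15 -1;0 0 0 0 0 0 -1'; python3 -c "
from h import *
plan(.487,.179,.24,-7)"
```

```text
time_s: 27.9
ee_pos: [0.5415, -0.1794, 0.0069]
orientation: [0.002, 0.726, 0.688, 0.002]
ft_force: [-0.8, 0.5, 2.4]
opening: 0.0321
grip_force: 28.9
time_s: 28.78
ee_pos: [0.5417, -0.1798, 0.2489]
orientation: [0.004, 0.726, 0.688, 0.003]
ft_force: [-0.3, 0.3, -2.5]
opening: 0.0322
grip_force: 28.2
tcp [ 0.5417 -0.1798  0.2489] yaw -3.1 F [-0.3  0.3 -2.5] open 0.0322 j7 0.25 t 28.775
  turn [0.0016 0.0001 0.0108] shift now-axes [ 1.776 -0.371  0.038] final-axes [ 1.747 -0.49   0.044]
```

```bash
python3 -m jog '0 0 0 0.222 -0.047 0 -1;0 0 0 0.222 -0.047 0 -1;0 0 0 0.222 -0.047 0 -1;0 0 0 0.222 -0.047 0 -1;0 0 0 0.222 -0.047 0 -1;0 0 0 0.222 -0.047 0 -1;0 0 0 0.222 -0.047 0 -1;0 0 0 0.222 -0.047 0 -1;0.0012 0 0.0108 0 0 0 -1;0 0 0 0 0 0 -1'; python3 - <<'E'
from h import *
plan(.4856,.1792,.12,-7)
c=cam('wrist'); im=snapshot('wrist'); cv2.imwrite('pics/w7.png',im[:,:,::-1])
for d in trace('clamp1','wrist'):
    if d['p']>.2: print(round(d['p'],2),np.round(d['pixel']),*seg(c,d['pixels'],.1))
E
```

```text
time_s: 30.02
ee_pos: [0.4836, 0.1793, 0.2437]
orientation: [-0.001, 0.749, 0.663, -0.003]
ft_force: [0.9, 0.3, -2.3]
opening: 0.032
grip_force: 28.2
tcp [0.4836 0.1793 0.2437] yaw -6.9 F [ 0.9  0.3 -2.3] open 0.032 j7 -0.53 t 30.025
  turn [-0.0008  0.0004  0.0002] shift now-axes [0.003 0.013 0.619] final-axes [0.001 0.01  0.619]
0.95 [449. 182.] [666.4 155.8] 81.7 75 49 1364
0.6 [379. 206.] [585.6 164.8] 83.3 75 37 943
```

View pics/w7.png

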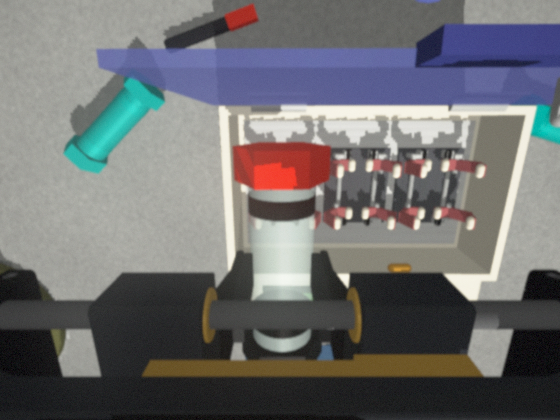

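```bash
python3 - <<'E'
from h import *
c=cam('wrist'); y=np.array([.122,.9925]);x=np.array([.9925,-.122])
w=p2w(c,[[220,107],[537,107]],.12);print(w,np.linalg.norm(w[1]-w[0]),w.mean(0)-.09*y)
w=p2w(c,[[229,265],[496,277]],.12);print(w,np.linalg.norm(w[1]-w[0]),w.mean(0)+.09*y)
for s in(.0,): 
  for S in([.569,.169],[.573,.1687]):
    S=np.array(S)
    P=[np.r_[S-.145*x+.09*y,.12],np.r_[S+.145*x+.09*y,.12],np.r_[S+.145*x-.09*y,.12]]
    print(S,[w2p(c,p).round(0) for p in P])
im=cv2.imread('pics/w7.png'); cv2.imwrite('pics/w7c.png',cv2.resize(im[90:290,200:560],None,fx=2.2,fy=2.2,interpolation=cv2.INTER_CUBIC))
E
```

```text
[[0.43718454 0.27162545]
 [0.72463453 0.23650259]] 0.28958783495483326 [0.56992953 0.16473902]
[[0.41782069 0.11205623]
 [0.7020967  0.06363559]] 0.288370263910715 [0.57093869 0.17717091]
[0.569 0.169] [array([[218., 102.]]), array([[537., 102.]]), array([[496., 278.]])]
[0.573  0.1687] [array([[222., 102.]]), array([[541., 102.]]), array([[499., 278.]])]
```

View pics/w7c.png

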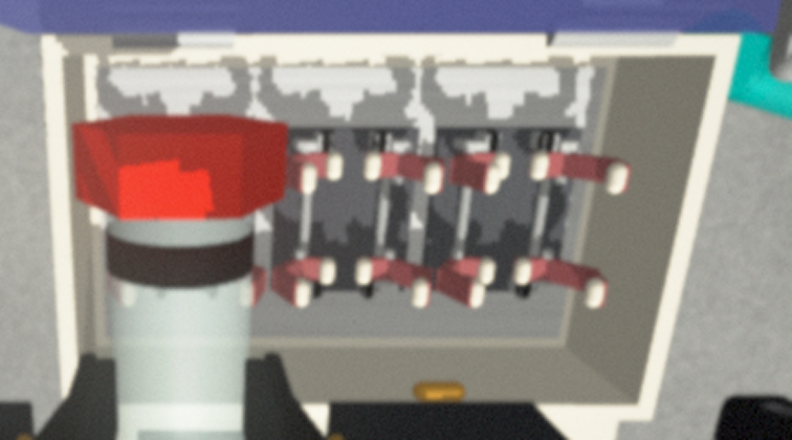

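```bash
python3 - <<'E'
from h import *
c=cam('wrist')
for P in([[308,180],[432,178],[302,293],[420,293]],[[492,180],[617,178],[475,295],[595,293]]):
    w=p2w(c,np.array(P)/2.2+[200,90],.109); print(w.round(4),w.mean(0),np.linalg.norm(w[1]-w[0]),np.linalg.norm(w[2]-w[0]))
E
```

```text
[[0.5441 0.1962]
 [0.6004 0.1903]
 [0.5377 0.1416]
 [0.594  0.1348]] [0.56906385 0.16573941] 0.05659775917667778 0.05495786331317155
[[0.6276 0.1861]
 [0.6841 0.1802]
 [0.6203 0.1307]
 [0.6775 0.1248]] [0.65236395 0.155429  ] 0.056820522359564626 0.05590786944951289
```

```bash
python3 -m jog '-0.0008 0 0 -0.008 0.012 0.15 -1;0 0 0 0 0 0.2 -1;0 0 0 0 0 0.2 -1;0 0 0 0 0 0.15 -1;0 0 0 0 0 0.09 -1;0 0 0 0 0 0 -1'; python3 -c "
from h import *
plan(.4858,.1775,.075,-7)"
```

```text
time_s: 30.88
ee_pos: [0.4862, 0.1767, 0.0871]
orientation: [0.001, 0.749, 0.662, -0.0]
ft_force: [0.0, -0.4, -1.2]
opening: 0.0322
grip_force: 28.2
tcp [0.4862 0.1767 0.0871] yaw -7.0 F [ 0.  -0.4 -1.2] open 0.0322 j7 -0.53 t 30.875
  turn [ 0.0001  0.0003 -0.0001] shift now-axes [ 0.004 -0.002  0.06 ] final-axes [ 0.004 -0.002  0.06 ]
```

```bash
python3 -m jog '0 0 0 0.003 0 0.04 -1;0 0 0 0 0 0 -1'; for i in 1 2 3; do python3 -m jog '0 0 0 0 0 0.015 -1;0 0 0 0 0 0 -1' | egrep 'ee_pos|ft|open'; done
```

```text
time_s: 31.12
ee_pos: [0.4874, 0.1783, 0.0807]
orientation: [0.001, 0.749, 0.663, 0.001]
ft_force: [-0.7, 1.3, -1.5]
opening: 0.0321
grip_force: 28.2
ee_pos: [0.4871, 0.1782, 0.0774]
ft_force: [0.2, 0.7, -1.8]
opening: 0.0321
ee_pos: [0.4874, 0.1786, 0.0757]
ft_force: [-2.1, -0.8, 6.7]
opening: 0.0323
ee_pos: [0.4865, 0.1789, 0.0727]
ft_force: [-3.8, 0.6, 3.5]
opening: 0.0322
```

```bash
for i in 1 2 3; do python3 -m jog '0 0 0 0 -0.003 0.012 -1;0 0 0 0 0 0 -1' | egrep 'ee_pos|ft|open'; done
```

```text
ee_pos: [0.4862, 0.1785, 0.0687]
ft_force: [-0.9, 1.0, -0.4]
opening: 0.0321
ee_pos: [0.4863, 0.1786, 0.0683]
ft_force: [-5.2, -0.3, 10.5]
opening: 0.0322
ee_pos: [0.4864, 0.1786, 0.068]
ft_force: [-8.5, -3.6, 22.6]
opening: 0.0324
```

```bash
for i in 1 2 3; do python3 -m jog '0 0 0 0 -0.002 -0.014 -1;0 0 0 0 0 0 -1' | egrep 'ee_pos|ft|open'; done; python3 - <<'E'
from h import *
c=cam('wrist'); im=snapshot('wrist'); cv2.imwrite('pics/w8.png',im[:,:,::-1])
for d in trace('clamp1','wrist'):
    if d['p']>.2: print(round(d['p'],2),np.round(d['pixel']),*seg(c,d['pixels'],.1))
E
```

```text
ee_pos: [0.4863, 0.1786, 0.0684]
ft_force: [-2.5, -1.0, 9.1]
opening: 0.0323
ee_pos: [0.4856, 0.1782, 0.0694]
ft_force: [5.5, -0.9, -3.8]
opening: 0.0319
ee_pos: [0.4836, 0.1779, 0.0719]
ft_force: [2.9, -0.8, -4.5]
opening: 0.0319
0.59 [325. 224.] [501.5 176.3] 72.4 83 19 1452
0.57 [473. 219.] [584. 166.] 82.9 84 50 3199
```

```bash
for i in 1 2 3; do python3 -m jog '0 0 0 0 0.002 0.014 -1;0 0 0 0 0 0 -1' | egrep 'ee_pos|ft|open'; done
```

```text
ee_pos: [0.4853, 0.1786, 0.0698]
ft_force: [4.2, 0.6, -3.8]
opening: 0.0323
ee_pos: [0.4862, 0.1786, 0.0684]
ft_force: [1.7, -0.9, 4.2]
opening: 0.0322
ee_pos: [0.4863, 0.1786, 0.068]
ft_force: [-4.0, -3.9, 20.7]
opening: 0.032
```

View pics/w8.png

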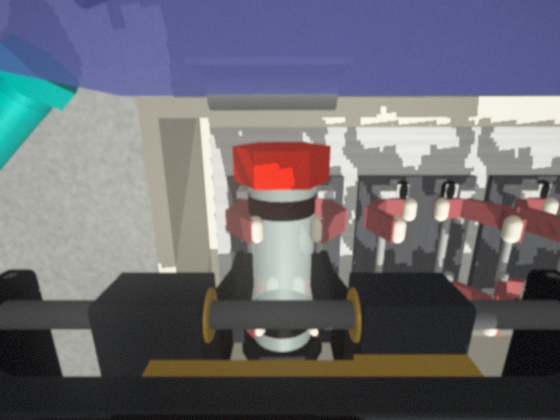

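```bash
python3 -m jog '0 0 0 0 0 -0.005 0.3;0 0 0 0 0 0 0.3;0 0 0 0 0 0 0.3;0 0 0 0 0 0 0.3;0 0 0 0 0 0 0.3;0 0 0 0 0 -0.1 0.3;0 0 0 0 0 -0.2 0.3;0 0 0 0 0 -0.25 0.3;0 0 0 0 0 -0.25 0.3;0 0 0 0 0 -0.1 0.6;0 0 0 0 0 0 0.6'; python3 - <<'E'
from h import *
c=cam('wrist'); im=snapshot('wrist'); cv2.imwrite('pics/w9.png',im[:,:,::-1])
for n,z in (('clamp1',.1),('new1',.086)):
  for d in trace(n,'wrist'):
    if d['p']>.2: print(round(d['p'],2),np.round(d['pixel']),*seg(c,d['pixels'],z))
E
python3 -m jog '0 0 0 -0.192 0.108 0 0.6;0 0 0 -0.192 0.108 0 0.6;0 0 0 -0.192 0.108 0 0.6;0 0 0 -0.192 0.108 0 0.6;0 0 0 -0.192 0.108 0 0.6;0 0 0 -0.192 0.108 0 0.6;0 0 0 -0.192 0.108 0 0.6;0 0 0 -0.192 0.108 0 0.6;0 0 -0.029 -0.192 0.108 0 0.6;0 0 -0.029 0 0 0 0.6;0 0 0 0 0 0 0.6'; python3 - <<'E'
from h import *
plan(.6375,-.1885,.006,14)
c=cam('wrist'); im=snapshot('wrist'); cv2.imwrite('pics/w10.png',im[:,:,::-1])
for d in trace('new1','wrist'):
    if d['p']>.2: print(round(d['p'],2),np.round(d['pixel']),*seg(c,d['pixels'],.024))
c=cam('top'); im=snapshot('top')
for d in trace('new1','top'):
    if d['p']>.2: print('top',round(d['p'],2),np.round(d['pixel']),*seg(c,d['pixels'],.024))
E
```

```text
time_s: 35.6
ee_pos: [0.4858, 0.1789, 0.2467]
orientation: [0.002, 0.749, 0.663, 0.003]
ft_force: [0.2, -0.4, -0.7]
opening: 0.0665
grip_force: 0.0
0.81 [442. 181.] [666.5 155.7] 83.3 77 48 1320
0.72 [300. 194.] [502.7 174.9] 83.3 75 23 743
0.7 [371. 183.] [585.6 165.8] 82.9 75 38 1043
0.56 [278. 186.] [485.2 176.1] 83.4 141 51 4048
time_s: 37.12
ee_pos: [0.6349, -0.1884, 0.2434]
orientation: [-0.0, 0.618, 0.786, -0.0]
ft_force: [0.1, 0.8, 0.1]
opening: 0.0696
grip_force: 0.0
tcp [ 0.6349 -0.1884  0.2434] yaw 13.7 F [0.1 0.8 0.1] open 0.0696 j7 0.54 t 37.125
  turn [-0.0001 -0.0001 -0.0008] shift now-axes [-0.004  0.013  1.187] final-axes [-0.003  0.013  1.187]
0.82 [  7. 178.] [ 301.5 -258.2] 88.7 82 38 973
0.77 [128. 136.] [ 433.8 -190. ] 75.5 143 50 4014
0.68 [284. 177.] [ 637.5 -190. ] 104.1 139 52 3314
top 0.92 [356. 251.] [ 437.  -174.9] 71.0 115 50 623
top 0.75 [357. 178.] [ 639.9 -188.5] 104.5 143 49 661
top 0.65 [222. 222.] [499.2 191.3] 84.0 147 56 753
top 0.57 [109. 292.] [315.4 481.7] 91.2 118 65 918
```

```bash
python3 -m jog '0 0 -0.0005 -0.008 0.013 0.1 0.6;0 0 0 0 0 0.25 0.6;0 0 0 0 0 0.25 0.6;0 0 0 0 0 0.25 0.6;0 0 0 0 0 0.2 0.6;0 0 0 0 0 0.09 0.6;0 0 0 0 0 0.03 0.6;0 0 0 0 0 0 0.6'; python3 -c "
from h import *
plan(.6375,-.1895,.005,14)"
```

```text
time_s: 38.33
ee_pos: [0.6401, -0.1896, 0.0128]
orientation: [0.002, 0.615, 0.788, 0.001]
ft_force: [-0.2, -0.2, 0.5]
opening: 0.0696
grip_force: 0.0
tcp [ 0.6401 -0.1896  0.0128] yaw 14.1 F [-0.2 -0.2  0.5] open 0.0696 j7 0.57 t 38.325
  turn [0.0007 0.0003 0.0002] shift now-axes [ 0.004 -0.013  0.039] final-axes [ 0.003 -0.013  0.039]
```

```bash
python3 -m jog '0 0 0 0 -0.008 0.036 0.6;0 0 0 0 0 0 -1;0 0 0 0 0 0 -1;0 0 0 0 0 0 -1;0 0 0 0 0 0 -1;0 0 0 0 0 0 -1;0 0 0 0 0 0 -1;0 0 0 0 0 0 -1;0 0 0 0 0 0 -1;0 0 0 0 0 0 -1;0 0 0 0 0 0 -1;0 0 0 0 0 0 -1'; python3 -m jog '0 0 0 0 0 -0.1 -1;0 0 0 0 0 -0.2 -1;0 0 0 0 0 -0.25 -1;0 0 0 0 0 -0.25 -1;0 0 0 0 0 -0.25 -1;0 0 0 0 0 -0.15 -1;0 0 0 0 0 0 -1'; python3 -c "
from h import *
plan(.6525,.158,.24,-7)"
```

```text
time_s: 39.83
ee_pos: [0.6379, -0.1897, 0.0047]
orientation: [0.001, 0.615, 0.788, 0.001]
ft_force: [0.9, 1.4, 2.0]
opening: 0.0334
grip_force: 29.7
time_s: 40.7
ee_pos: [0.6382, -0.1903, 0.2487]
orientation: [0.004, 0.615, 0.788, 0.002]
ft_force: [0.6, -0.2, -1.2]
opening: 0.0338
grip_force: 29.4
tcp [ 0.6382 -0.1903  0.2487] yaw 14.0 F [ 0.6 -0.2 -1.2] open 0.0338 j7 0.55 t 40.7
  turn [0.0014 0.0004 0.0584] shift now-axes [1.673 0.491 0.04 ] final-axes [ 1.737 -0.141  0.044]
```

```bash
python3 -m jog '0.0007 0.0002 0.0292 0 0 0 -1;0.0007 0.0002 0.0292 0 0 0 -1;0 0 0 0.217 -0.0176 0 -1;0 0 0 0.217 -0.0176 0 -1;0 0 0 0.217 -0.0176 0 -1;0 0 0 0.217 -0.0176 0 -1;0 0 0 0.217 -0.0176 0 -1;0 0 0 0.217 -0.0176 0 -1;0 0 0 0.217 -0.0176 0 -1;0 0 0 0.217 -0.0176 0 -1;0 0 0 0 0 0 -1'; python3 -c "
from h import *
plan(.6525,.158,.085,-7)"
```

```text
time_s: 42.08
ee_pos: [0.6489, 0.1647, 0.2424]
orientation: [-0.005, 0.746, 0.666, -0.003]
ft_force: [-0.5, -1.1, -0.6]
opening: 0.0338
grip_force: 29.4
tcp [0.6489 0.1647 0.2424] yaw -6.5 F [-0.5 -1.1 -0.6] open 0.0338 j7 -0.37 t 42.075
  turn [-0.0017 -0.0003  0.0014] shift now-axes [-0.033  0.03   0.787] final-axes [-0.031  0.022  0.787]
```

```bash
python3 -m jog '-0.0017 -0.0003 0.0014 -0.031 0.022 0.15 -1;0 0 0 0 0 0.2 -1;0 0 0 0 0 0.2 -1;0 0 0 0 0 0.15 -1;0 0 0 0 0 0.08 -1;0 0 0 0 0 0 -1'; python3 -c "
from h import *
plan(.6525,.158,.079,-7)"
```

```text
time_s: 42.82
ee_pos: [0.654, 0.1506, 0.0873]
orientation: [0.002, 0.752, 0.659, -0.001]
ft_force: [0.3, -0.8, -1.3]
opening: 0.0338
grip_force: 29.4
tcp [0.654  0.1506 0.0873] yaw -7.5 F [ 0.3 -0.8 -1.3] open 0.0338 j7 -0.36 t 42.825
  turn [ 0.0003  0.0005 -0.0014] shift now-axes [ 0.036 -0.012  0.041] final-axes [ 0.036 -0.012  0.041]
```

```bash
python3 -m jog '0 0 -0.001 0.032 -0.009 0.03 -1;0 0 0 0 0 0 -1';  for i in 1 2 3 4 5; do python3 -m jog '0 0 0 0 0 0.016 -1;0 0 0 0 0 0 -1' | egrep 'ee_pos|ft'; done
```

```text
time_s: 43.08
ee_pos: [0.6544, 0.1597, 0.0836]
orientation: [0.002, 0.749, 0.662, 0.002]
ft_force: [-0.2, 0.3, -1.3]
opening: 0.0336
grip_force: 29.4
ee_pos: [0.6542, 0.158, 0.0797]
ft_force: [-0.6, 0.0, -2.9]
ee_pos: [0.654, 0.158, 0.0761]
ft_force: [0.0, 0.5, -0.9]
ee_pos: [0.6542, 0.1583, 0.0737]
ft_force: [-1.5, 0.0, 1.7]
ee_pos: [0.6539, 0.1584, 0.0725]
ft_force: [-7.5, -0.8, 11.9]
ee_pos: [0.6544, 0.1576, 0.0687]
ft_force: [-1.5, -1.5, 1.3]
```

```bash
for i in 1 2 3; do python3 -m jog '0 0 0 0 -0.003 0.012 -1;0 0 0 0 0 0 -1' | egrep 'ee_pos|ft'; done
```

```text
ee_pos: [0.653, 0.1575, 0.066]
ft_force: [-7.2, -3.1, 10.2]
ee_pos: [0.653, 0.1575, 0.0658]
ft_force: [-10.1, -3.6, 19.1]
ee_pos: [0.6532, 0.1575, 0.0657]
ft_force: [-12.1, -5.4, 27.2]
```

```bash
for i in 1 2 3 4; do python3 -m jog '0 0 0 0 -0.002 -0.014 -1;0 0 0 0 0 0 -1' | egrep 'ee_pos|ft'; done;  for i in 1 2 3; do python3 -m jog '0 0 0 0 0 0.014 -1;0 0 0 0 0 0 -1' | egrep 'ee_pos|ft'; done
```

```text
ee_pos: [0.6531, 0.1575, 0.0659]
ft_force: [-6.2, -3.1, 17.2]
ee_pos: [0.6529, 0.1575, 0.0662]
ft_force: [-0.3, -2.6, 6.5]
ee_pos: [0.6525, 0.1575, 0.067]
ft_force: [4.8, -2.3, -2.8]
ee_pos: [0.6507, 0.1578, 0.0693]
ft_force: [4.0, -1.9, -5.4]
ee_pos: [0.6516, 0.1578, 0.0681]
ft_force: [3.7, -3.4, -3.5]
ee_pos: [0.6527, 0.1576, 0.0665]
ft_force: [4.7, -4.3, 1.0]
ee_pos: [0.6529, 0.1576, 0.0661]
ft_force: [-0.2, -4.9, 10.1]
```

```bash
python3 -m jog '0 0 0 0 0 -0.005 0.3;0 0 0 0 0 0 0.3;0 0 0 0 0 0 0.3;0 0 0 0 0 0 0.3;0 0 0 0 0 0 0.3;0 0 0 0 0 -0.1 0.3;0 0 0 0 0 -0.2 0.3;0 0 0 0 0 -0.25 0.3;0 0 0 0 0 -0.25 0.3;0 0 0 0 0 -0.1 0.6;0 0 0 0 0 0 0.6' | egrep 'ee_pos|open'; python3 - <<'E'
from h import *
c=cam('wrist'); im=snapshot('wrist'); cv2.imwrite('pics/w11.png',im[:,:,::-1])
for n,z in (('clamp1',.1),('new1',.086)):
  for d in trace(n,'wrist'):
    if d['p']>.2: print(round(d['p'],2),np.round(d['pixel']),*seg(c,d['pixels'],z))
E
python3 -m jog '0 0 0 -0.185 -0.087 0 0.6;0 0 0 -0.185 -0.087 0 0.6;0 0 0 -0.185 -0.087 0 0.6;0 0 0 -0.185 -0.087 0 0.6;0 0 0 -0.185 -0.087 0 0.6;0 0 0 -0.185 -0.087 0 0.6;0 0 0 -0.185 -0.087 0 0.6;0 0 0 -0.185 -0.087 0 0.6;0 0 0 -0.185 -0.087 0 0.6;0 0 0.0222 -0.185 -0.087 0 0.6;0 0 0 0 0 0 0.6;0 0 0 0 0 0 0.6' | egrep 'ee_pos|open'; python3 - <<'E'
from h import *
plan(.4355,-.189,.005,-15)
c=cam('wrist'); im=snapshot('wrist'); cv2.imwrite('pics/w12.png',im[:,:,::-1])
for d in trace('new1','wrist'):
    if d['p']>.2: print(round(d['p'],2),np.round(d['pixel']),*seg(c,d['pixels'],.024))
c=cam('top'); im=snapshot('top'); cv2.imwrite('pics/top3.png',im[:,:,::-1])
for n in('new1','done'):
  for d in trace(n,'top'):
    if d['p']>.2: print('top',n,round(d['p'],2),np.round(d['pixel']),*seg(c,d['pixels'],.024))
E
```

```text
ee_pos: [0.6515, 0.1591, 0.2473]
opening: 0.0668
0.83 [301. 186.] [669.6 155.8] 83.3 75 22 691
0.81 [228. 194.] [594.5 164.7] 82.9 76 31 966
0.71 [158. 184.] [507.9 175.1] 83.4 74 38 976
0.29 [280. 186.] [652.  160.1] 83.7 135 49 4033
0.75 [128. 190.] [485.1 175.4] 83.1 140 50 4125
0.59 [278. 189.] [651.7 156.6] 83.2 140 51 3899
ee_pos: [0.4315, -0.1858, 0.2423]
opening: 0.0697
tcp [ 0.4315 -0.1858  0.2423] yaw -15.0 F [0.8 0.1 0.2] open 0.0697 j7 0.05 t 49.85
  turn [ 0.0005  0.     -0.0001] shift now-axes [-0.01   0.02   1.186] final-axes [-0.01   0.023  1.186]
0.93 [287. 175.] [ 432.8 -189.6] 75.0 138 50 3302
0.58 [163. 234.] [ 261.1 -223.5] 117.4 110 51 2305
top new1 0.97 [382. 316.] [ 268.  -234.8] 115.1 138 46 792
top new1 0.91 [354. 248.] [ 438.5 -169.8] 71.8 105 48 513
top new1 0.86 [220. 228.] [496.9 189.8] 84.0 145 56 766
top new1 0.61 [235. 163.] [677.  168.8] 82.9 143 52 593
top new1 0.29 [231. 191.] [610.2 172. ] 82.9 76 39 145
top done 0.96 [187. 302.] [290.9 272.8] 35.3 132 49 780
top done 0.7 [228. 110.] [839.6 196.7] 156.7 147 51 642
```

```bash
python3 -m jog '0 0 0 -0.012 0.014 0.1 0.6;0 0 0 0 0 0.25 0.6;0 0 0 0 0 0.25 0.6;0 0 0 0 0 0.25 0.6;0 0 0 0 0 0.2 0.6;0 0 0 0 0 0.09 0.6;0 0 0 0 0 0.03 0.6;0 0 0 0 0 0 0.6' | egrep ee_pos; python3 -c "
from h import *
plan(.4345,-.1895,.005,-15)"
```

```text
ee_pos: [0.4351, -0.1901, 0.0094]
tcp [ 0.4351 -0.1901  0.0094] yaw -15.1 F [ 0.4  0.8 -0.2] open 0.0696 j7 0.15 t 51.1
  turn [ 0.0008  0.0001 -0.0002] shift now-axes [ 0.002 -0.004  0.022] final-axes [ 0.002 -0.004  0.022]
```

```bash
python3 -m jog '0 0 0 0 0 0.022 0.6;0 0 0 0 0 0 -1;0 0 0 0 0 0 -1;0 0 0 0 0 0 -1;0 0 0 0 0 0 -1;0 0 0 0 0 0 -1;0 0 0 0 0 0 -1;0 0 0 0 0 0 -1;0 0 0 0 0 0 -1;0 0 0 0 0 0 -1;0 0 0 0 0 0 -1;0 0 0 0 0 0 -1'; python3 -m jog '0 0 0 0 0 -0.1 -1;0 0 0 0 0 -0.2 -1;0 0 0 0 0 -0.25 -1;0 0 0 0 0 -0.25 -1;0 0 0 0 0 -0.25 -1;0 0 0 0 0 -0.15 -1;0 0 -0.0222 0 0 0 -1;0 0 0 0 0 0 -1'; python3 -c "
from h import *
plan(.5695,.167,.24,-7)"
```

```text
time_s: 52.6
ee_pos: [0.4348, -0.1902, 0.0048]
orientation: [0.002, 0.794, 0.608, 0.001]
ft_force: [-1.2, 1.0, 3.6]
opening: 0.034
grip_force: 29.7
time_s: 53.6
ee_pos: [0.4336, -0.1897, 0.2443]
orientation: [0.002, 0.75, 0.661, 0.001]
ft_force: [0.6, 0.2, -2.3]
opening: 0.0338
grip_force: 29.3
tcp [ 0.4336 -0.1897  0.2443] yaw -7.2 F [ 0.6  0.2 -2.3] open 0.0338 j7 0.2 t 53.6
  turn [ 0.0007  0.0002 -0.0005] shift now-axes [1.854 0.451 0.021] final-axes [1.853 0.457 0.022]
```

```bash
python3 -m jog '0 0 0 0.206 0.0505 0 -1;0 0 0 0.206 0.0505 0 -1;0 0 0 0.206 0.0505 0 -1;0 0 0 0.206 0.0505 0 -1;0 0 0 0.206 0.0505 0 -1;0 0 0 0.206 0.0505 0 -1;0 0 0 0.206 0.0505 0 -1;0 0 0 0.206 0.0505 0 -1;0 0 0 0.206 0.0505 0 -1;0 0 0 0 0 0 -1;0 0 0 0 0 0 -1' | egrep ee_pos; python3 -c "
from h import *
plan(.5695,.167,.085,-7)"
```

```text
ee_pos: [0.5694, 0.166, 0.2433]
tcp [0.5694 0.166  0.2433] yaw -7.2 F [ 1.  -0.8 -1.9] open 0.0332 j7 -0.45 t 54.975
  turn [ 0.0004  0.0005 -0.0006] shift now-axes [ 0.008 -0.002  0.792] final-axes [ 0.005 -0.     0.792]
```

```bash
python3 -m jog '0.0004 0.0005 -0.0006 0.005 0 0.15 -1;0 0 0 0 0 0.2 -1;0 0 0 0 0 0.2 -1;0 0 0 0 0 0.15 -1;0 0 0 0 0 0.09 -1;0 0 0 0 0 0 -1' | egrep ee_pos; python3 -c "
from h import *
plan(.5693,.1675,.079,-7)"
```

```text
ee_pos: [0.5696, 0.1668, 0.0856]
tcp [0.5696 0.1668 0.0856] yaw -7.0 F [ 0.   0.4 -1.8] open 0.0335 j7 -0.44 t 55.725
  turn [-0.     -0.0001  0.    ] shift now-axes [ 0.003 -0.002  0.033] final-axes [ 0.003 -0.002  0.033]
```

```bash
python3 -m jog '0 0 0 0.003 0 0.033 -1;0 0 0 0 0 0 -1'|egrep 'ee_pos|ft';  for i in 1 2 3 4 5; do python3 -m jog '0 0 0 0 0 0.016 -1;0 0 0 0 0 0 -1' | egrep 'ee_pos|ft'; done
```

```text
ee_pos: [0.5709, 0.1688, 0.0808]
ft_force: [0.3, 0.3, -1.9]
ee_pos: [0.5705, 0.1687, 0.077]
ft_force: [-0.4, 0.1, -1.6]
ee_pos: [0.5705, 0.1684, 0.0739]
ft_force: [-0.5, -0.7, 0.3]
ee_pos: [0.5701, 0.1685, 0.0726]
ft_force: [-6.1, -2.2, 10.2]
ee_pos: [0.5703, 0.1681, 0.0693]
ft_force: [-4.9, -3.5, 5.0]
ee_pos: [0.5696, 0.1668, 0.0662]
ft_force: [-8.5, -4.8, 14.0]
```

```bash
python3 -m jog '0 0 0 0 -0.005 0.014 -1;0 0 0 0 0 0 -1'|egrep 'ee_pos|ft';  for i in 1 2 3; do python3 -m jog '0 0 0 0 0 -0.014 -1;0 0 0 0 0 0 -1' | egrep 'ee_pos|ft'; done;  for i in 1 2; do python3 -m jog '0 0 0 0 0 0.014 -1;0 0 0 0 0 0 -1' | egrep 'ee_pos|ft'; done
```

```text
ee_pos: [0.5697, 0.1669, 0.0659]
ft_force: [-11.2, -6.7, 24.8]
ee_pos: [0.5696, 0.1669, 0.0662]
ft_force: [-6.3, -5.3, 10.9]
ee_pos: [0.5694, 0.1669, 0.0667]
ft_force: [-1.2, -5.6, 1.1]
ee_pos: [0.569, 0.1671, 0.0682]
ft_force: [1.0, -5.5, -6.8]
ee_pos: [0.5694, 0.167, 0.0668]
ft_force: [-1.5, -6.6, -0.7]
ee_pos: [0.5696, 0.167, 0.0664]
ft_force: [-5.4, -8.1, 11.8]
```

```bash
python3 -m jog '0 0 0 0 0 -0.005 0.2;0 0 0 0 0 0 0.2;0 0 0 0 0 0 0.2;0 0 0 0 0 0 0.2;0 0 0 0 0 0 0.2;0 0 0 0 0 -0.1 0.2;0 0 0 0 0 -0.2 0.2;0 0 0 0 0 -0.25 0.2;0 0 0 0 0 -0.25 0.2;0 0 0 0 0 -0.1 0.2;0 0 0 0 0 0 0.2;0 0 0 0 0 0 0.2' | egrep 'ee_pos|open'; python3 - <<'E'
from h import *
c=cam('wrist'); im=snapshot('wrist'); cv2.imwrite('pics/w13.png',im[:,:,::-1])
for n,z in (('clamp1',.1),('new1',.086)):
  for d in trace(n,'wrist'):
    if d['p']>.2: print(round(d['p'],2),np.round(d['pixel']),*seg(c,d['pixels'],z))
s=np.array([.569,.167]);y=np.array([.122,.9925])
h=np.r_[s+y*.09,.1215]
for cn in('wrist','scene','top'):
  c=cam(cn); im=snapshot(cn); cv2.imwrite(f'pics/{cn}_c.png',im[:,:,::-1])
  for n in('cover_tab','cover'):
    for d in trace(n,cn):
      if d['p']>.3: ys,xs=np.nonzero(d['pixels']);print(cn,n,round(d['p'],2),np.round(d['pixel']),xs.min(),xs.max(),ys.min(),ys.max())
  for a in(1.3,1.4,1.5,1.57,1.65,1.75): print(a,[w2p(c,h+np.r_[.15*k*np.array([.9925,-.122]),0]+.186*np.r_[-y*np.cos(a),np.sin(a)]).round(0) for k in(-1,0,1)])
E
```

```text
ee_pos: [0.5684, 0.1683, 0.2435]
opening: 0.0522
0.82 [299. 181.] [586. 165.] 83.6 74 22 610
0.74 [378. 206.] [669.4 155. ] 83.7 74 21 591
0.65 [229. 185.] [504.1 175.3] 82.7 75 27 801
0.33 [282. 107.] [567.3 185. ] 173.1 534 291 78371
0.24 [282. 185.] [568.5 170.3] 83.3 133 48 4020
0.82 [361. 185.] [651.8 157.3] 83.1 140 51 4087
0.81 [283. 184.] [567.9 167.4] 83.2 140 51 4086
0.6 [205. 190.] [484.9 175.7] 83.2 139 51 4101
wrist cover_tab 0.69 [291.  69.] 0 559 20 126
wrist cover 0.81 [287.  64.] 0 559 20 125
1.3 [array([[-71., 221.]]), array([[285., 223.]]), array([[643., 224.]])]
1.4 [array([[-98., 181.]]), array([[286., 182.]]), array([[670., 183.]])]
1.5 [array([[-123.,  133.]]), array([[286., 134.]]), array([[696., 135.]])]
1.57 [array([[-139.,   95.]]), array([[286.,  96.]]), array([[712.,  98.]])]
1.65 [array([[-154.,   49.]]), array([[287.,  50.]]), array([[728.,  51.]])]
1.75 [array([[-168.,  -12.]]), array([[287., -11.]]), array([[743., -10.]])]
scene cover_tab 0.77 [362. 135.] 308 404 91 182
scene cover 0.91 [366. 136.] 309 404 91 182
1.3 [array([[299.,  89.]]), array([[34
[... 335 characters left out ...]
.75 [array([[320.,  81.]]), array([[362.,  96.]]), array([[410., 114.]])]
top cover_tab 0.66 [166. 215.] 155 178 173 241
top cover_tab 0.56 [269. 195.] 155 299 139 259
top cover 0.73 [168. 223.] 155 178 172 241
top cover 0.73 [432. 278.] 410 438 266 292
1.3 [array([[187., 238.]]), array([[200., 168.]]), array([[213., 103.]])]
1.4 [array([[177., 237.]]), array([[192., 166.]]), array([[205., 101.]])]
1.5 [array([[168., 235.]]), array([[183., 165.]]), array([[196.,  99.]])]
1.57 [array([[162., 234.]]), array([[176., 164.]]), array([[190.,  98.]])]
1.65 [array([[154., 233.]]), array([[170., 163.]]), array([[183.,  98.]])]
1.75 [array([[146., 232.]]), array([[161., 162.]]), array([[175.,  97.]])]
```

View pics/scene_c.png

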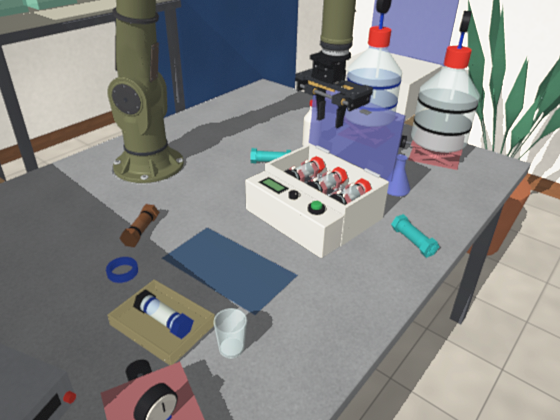

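```bash
python3 -m jog '0 0 0 0 0 -0.24 -1;0 0 0 0 0 -0.24 -1;0 0 0 0 0 -0.24 -1;0 0 0 0.22 0 0 -1;0 0 0 0.22 0 0 -1;0 0 0 0.22 0 0 -1;0 0 0 0.22 0 0 -1;0 0 0 0 0 0 -1;0 0 0 0 0 0 -1' | egrep 'ee_pos|ft|open'; python3 -c "
from h import *
plan(.59,.335,.27,-7)"
```

```text
ee_pos: [0.5902, 0.3423, 0.3892]
ft_force: [0.4, -0.7, -0.0]
opening: 0.0005
tcp [0.5902 0.3423 0.3892] yaw -6.9 F [ 0.4 -0.7 -0. ] open 0.0005 j7 -0.69 t 61.95
  turn [ 0.0004 -0.0001  0.0002] shift now-axes [-0.037  0.002  0.596] final-axes [-0.036  0.003  0.596]
```

```bash
python3 -m jog '0 0 0 0 0 0.2 -1;0 0 0 0 0 0.2 -1;0 0 0 0 0 0.17 -1;0 0 0 0 0 0 -1;0 0 0 -0.1 0 0 -1;0 0 0 -0.1 0 0 -1' | egrep 'ee_pos|ft';for i in 1 2 3; do python3 -m jog '0 0 0 -0.08 0 0 -1;0 0 0 -0.08 0 0 -1' | egrep 'ee_pos|ft'; done
```

```text
ee_pos: [0.5865, 0.3015, 0.2779]
ft_force: [-0.1, -1.2, 1.1]
ee_pos: [0.5819, 0.2708, 0.2766]
ft_force: [0.3, 1.6, 1.4]
ee_pos: [0.5773, 0.2391, 0.275]
ft_force: [0.8, 1.4, -1.1]
ee_pos: [0.5735, 0.2071, 0.2748]
ft_force: [0.5, 0.8, -1.5]
```

```bash
python3 -m jog '0 0 0 -0.1 0 0 -1;0 0 0 -0.1 0 0 -1;0 0 0 -0.1 0 -0.05 -1;0 0 0 -0.15 0 -0.1 -1;0 0 0 -0.2 0 -0.1 -1;0 0 0 -0.2 0 0 -1;0 0 0 0 0 0 -1;0 0 0 0 0 0 -1;0 0 0 0 0 0 -1;0 0 0 0 0 0 -1;0 0 0 0 0 0 -1;0 0 0 0 0 0 -1' | egrep 'ee_pos|ft'; python3 - <<'E'
from h import *
s=np.array([.569,.167]);y=np.array([.122,.9925]);h=np.r_[s+y*.09,.1215];c=cam('scene')
def look():
  im=snapshot('scene'); cv2.imwrite('pics/s2.png',im[:,:,::-1])
  for d in trace('cover','scene'):
      if d['p']>.3: ys,xs=np.nonzero(d['pixels']);print(round(d['p'],2),np.round(d['pixel']),xs.min(),xs.max(),ys.min(),ys.max())
look()
for a in(0,.08,.3,.6,.9,1.2): print(a,[w2p(c,h+np.r_[.15*k*np.array([.9925,-.122]),0]+.186*np.r_[-y*np.cos(a),np.sin(a)]).round(0) for k in(-1,1)])
plan(s[0],s[1],.2,-7)
E
```

```text
ee_pos: [0.5534, 0.0396, 0.3248]
ft_force: [-0.3, -0.5, 0.5]
0.74 [328. 172.] 263 390 142 203
0 [array([[262., 163.]]), array([[345., 209.]])]
0.08 [array([[263., 158.]]), array([[346., 204.]])]
0.3 [array([[265., 144.]]), array([[350., 189.]])]
0.6 [array([[271., 125.]]), array([[359., 167.]])]
0.9 [array([[282., 107.]]), array([[371., 146.]])]
1.2 [array([[295.,  93.]]), array([[385., 129.]])]
tcp [0.5534 0.0394 0.3248] yaw -6.9 F [ 0.3 -1.4  0.2] open 0.0003 j7 -0.23 t 65.05
  turn [ 0.0003 -0.0003  0.0003] shift now-axes [ 0.642 -0.     0.625] final-axes [ 0.643 -0.     0.624]
```

```bash
python3 -m jog '0 0 0 0.126 0 0.1 -1;0 0 0 0 0 0.25 -1;0 0 0 0 0 0.25 -1;0 0 0 0 0 0.2 -1;0 0 0 0 0 0.05 -1;0 0 0 0 0 0 -1'| egrep 'ee_pos|ft'; for i in 1 2 3 4 5 6; do python3 -m jog '0 0 0 0 0 0.025 -1;0 0 0 0 0 0 -1' | egrep 'ee_pos|ft'; done
```

```text
ee_pos: [0.5571, 0.0646, 0.1555]
ft_force: [0.2, -0.4, 1.0]
ee_pos: [0.5575, 0.0647, 0.151]
ft_force: [0.1, 0.4, 0.8]
ee_pos: [0.5565, 0.0646, 0.1447]
ft_force: [-0.1, 0.5, -0.6]
ee_pos: [0.5564, 0.0646, 0.1394]
ft_force: [-0.4, 0.1, 0.2]
ee_pos: [0.5564, 0.0646, 0.1344]
ft_force: [-0.7, 0.7, 0.1]
ee_pos: [0.5564, 0.0646, 0.1294]
ft_force: [0.4, -0.3, 0.0]
ee_pos: [0.5565, 0.0646, 0.1244]
ft_force: [-0.5, 0.2, 0.5]
```

```bash
for i in 1 2 ; do python3 -m jog '0 0 0 0 0 0.02 -1;0 0 0 0 0 0 -1' | egrep 'ee_pos|ft'; done; python3 - <<'E'
from h import *
im=snapshot('scene'); a=im[110:250,220:430][:,:,::-1]; b=snapshot('wrist')[:,:,::-1]
cv2.imwrite('pics/s3.png',np.vstack([cv2.resize(a,(450,300)),cv2.resize(b,(400,300))[:, :].copy() if 0 else cv2.copyMakeBorder(cv2.resize(b,(400,300)),0,0,0,50,0)]))
E
```

```text
ee_pos: [0.557, 0.0646, 0.1223]
ft_force: [-3.3, -0.6, 8.9]
ee_pos: [0.5569, 0.0644, 0.117]
ft_force: [0.1, -0.3, 1.3]
```

View pics/s3.png

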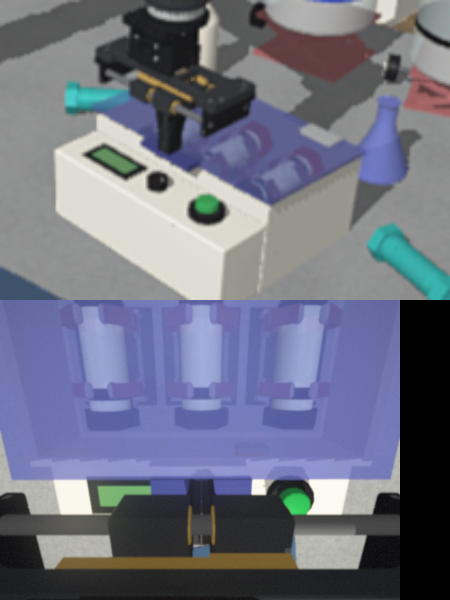

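```bash
for i in 1 2 3; do python3 -m jog '0 0 0 0 0 0.015 -1;0 0 0 0 0 0 -1' | egrep 'ee_pos|ft'; done
```

```text
ee_pos: [0.5565, 0.0649, 0.1133]
ft_force: [-0.1, 0.2, -0.0]
ee_pos: [0.5566, 0.0647, 0.1105]
ft_force: [-0.0, 0.4, 0.4]
ee_pos: [0.5567, 0.0646, 0.1076]
ft_force: [0.5, -0.6, -0.2]
```

```bash
python3 -m jog '0 0 0 0 0 -0.1 -1;0 0 0 0 0 -0.25 -1;0 0 0 0 0 -0.25 -1;0 0 0 0 0 -0.25 -1;0 0 0 0 0 0 -1;0 0 0 0 0 0 -1' | egrep 'ee_pos|ft'; python3 - <<'E'
from h import *
s=np.array([.569,.167]);y=np.array([.122,.9925]);X=np.array([.9925,-.122]);h=np.r_[s+y*.09,.1215]
P=[]
for cn in('wrist','scene'):
  c=cam(cn); im=snapshot(cn); P.append(im[:,:,::-1])
  for n in('cover','start_top'):
   for d in trace(n,cn):
      if d['p']>.3:
        ys,xs=np.nonzero(d['pixels']); print(cn,n,round(d['p'],2),np.round(d['pixel']),xs.min(),xs.max(),ys.min(),ys.max())
  for a in(0,.08,.15): 
    f=lambda k,r,t: w2p(c,h+np.r_[k*X,0]+r*np.r_[-y*np.cos(a),np.sin(a)]+t*np.r_[y*np.sin(a),np.cos(a)]).round(0)[0]
    print(a,f(-.15,.186,.006),f(.15,.186,.006),'tab',f(-.04,.205,.008),f(.04,.205,.008),f(0,.185,.008))
cv2.imwrite('pics/s4.png',np.vstack([P[0][:230,60:500],cv2.resize(P[1][130:240,230:400],(440,285))]))
E
```

```text
ee_pos: [0.5562, 0.0644, 0.2774]
ft_force: [-0.5, 0.2, -0.4]
wrist cover 0.58 [281.  91.] 117 446 0 203
wrist start_top 0.75 [357. 212.] 345 368 201 222
0 [142. 186.] [423. 186.] tab [245. 203.] [319. 204.] [282. 185.]
0.08 [136. 188.] [429. 189.] tab [244. 207.] [321. 207.] [282. 187.]
0.15 [130. 189.] [435. 190.] tab [242. 209.] [323. 209.] [283. 188.]
scene cover 0.78 [329. 175.] 263 390 141 209
scene start_top 0.67 [314. 203.] 311 321 201 209
0 [262. 161.] [346. 207.] tab [285. 178.] [307. 191.] [301. 181.]
0.08 [263. 156.] [346. 202.] tab [286. 173.] [308. 185.] [302. 176.]
0.15 [263. 152.] [348. 197.] tab [286. 168.] [309. 180.] [303. 172.]
```

View pics/s4.png

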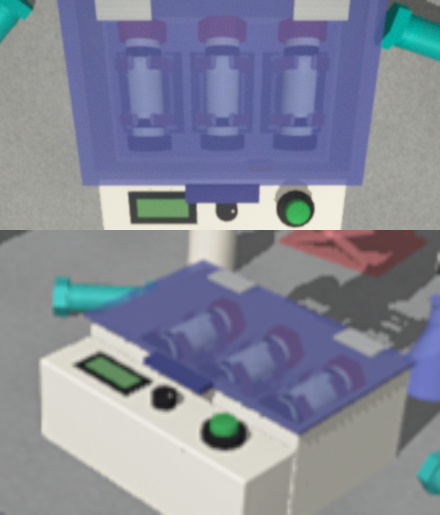

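```bash
python3 -m jog '0 0 0 0.105 0 0.1 -1;0 0 0 0 0 0.25 -1;0 0 0 0 0 0.25 -1;0 0 0 0 0 0.05 -1;0 0 0 0 0 0 -1'| egrep 'ee_pos|ft'; for i in 1 2 3 4 5; do python3 -m jog '0 0 0 0 0 0.018 -1;0 0 0 0 0 0 -1' | egrep 'ee_pos|ft'; done
```

```text
ee_pos: [0.5595, 0.0855, 0.1484]
ft_force: [1.8, 0.2, -0.5]
ee_pos: [0.5603, 0.0856, 0.1459]
ft_force: [0.4, -0.5, -0.9]
ee_pos: [0.5592, 0.0855, 0.1408]
ft_force: [0.2, -0.1, -0.5]
ee_pos: [0.559, 0.0854, 0.1367]
ft_force: [0.2, 0.7, -0.2]
ee_pos: [0.559, 0.0854, 0.1331]
ft_force: [-0.0, 0.3, 0.5]
ee_pos: [0.5591, 0.0854, 0.1296]
ft_force: [0.2, -0.2, 0.5]
```

```bash
for i in 1 2 3 4 5; do python3 -m jog '0 0 0 0 0 0.014 -1;0 0 0 0 0 0 -1' | egrep 'ee_pos|ft'; done
```

```text
ee_pos: [0.5592, 0.0854, 0.1269]
ft_force: [-0.4, -0.4, -1.1]
ee_pos: [0.5591, 0.0855, 0.1241]
ft_force: [0.1, -0.5, 0.3]
ee_pos: [0.5591, 0.0855, 0.1212]
ft_force: [-0.2, -0.1, -0.1]
ee_pos: [0.5591, 0.0855, 0.1185]
ft_force: [0.1, -0.2, -0.2]
ee_pos: [0.5592, 0.0855, 0.1156]
ft_force: [0.4, 0.2, 0.2]
```

```bash
for i in 1 2 3 ; do python3 -m jog '0 0 0 0 0 0.01 -1;0 0 0 0 0 0 -1' | egrep 'ee_pos|ft'; done; python3 - <<'E'
from h import *
o=get_obs();print(o['ee_pos'],q2R(o['orientation'])[:,2],o['opening'],o['tau'].round(2))
c=cam('scene');im=snapshot('scene')
print('tip px',w2p(c,o['ee_pos']))
# dark gripper pixels near the tip column
for v in range(130,190,4): print(v,im[v,270:330:4].sum(1).tolist())
E
```

```text
ee_pos: [0.5592, 0.0855, 0.1137]
ft_force: [0.1, -0.1, -0.1]
ee_pos: [0.5592, 0.0855, 0.1118]
ft_force: [-0.2, -0.0, 0.1]
ee_pos: [0.5592, 0.0855, 0.1097]
ft_force: [0.1, 0.1, -1.0]
[0.55920331 0.08550375 0.10973939] [ 0.0018202   0.00145718 -0.99999728] 0.0003089914986340002 [ 0.000e+00 -4.030e+01  8.500e-01 -2.924e+01 -7.000e-02 -2.000e-02
  0.000e+00]
tip px [[304.51464757 186.09592636]]
130 [439, 348, 167, 161, 134, 96, 97, 189, 70, 82, 78, 71, 276, 427, 368]
134 [351, 170, 156, 165, 108, 100, 100, 94, 103, 89, 80, 84, 125, 260, 266]
138 [285, 125, 127, 154, 168, 102, 105, 241, 98, 83, 77, 79, 212, 261, 266]
142 [447, 86, 137, 64, 73, 247, 158, 102, 107, 78, 228, 162, 151, 168, 335]
146 [444, 62, 264, 344, 408, 291, 446, 213, 168, 163, 124, 121, 408, 205, 165]
150 [410, 444, 444, 447, 268, 172, 147, 171, 399, 204, 165, 174, 152, 399, 193]
154 [446, 443, 410, 353, 289, 159, 284, 170, 163, 159, 398, 265, 161, 160, 160]
158 [372, 355, 353, 346, 345, 353, 274, 163, 166, 377, 194, 111, 162, 158, 159]
162 [338, 347, 343, 342, 343, 345, 344, 237, 146, 229, 257, 350, 296, 112, 112]
166 [338, 344, 347, 344, 344, 344, 340, 300, 140, 90, 65, 311, 315, 88, 78]
170 [666, 555, 336, 347, 297, 286, 305, 336, 135, 83, 146, 320, 313, 79, 116]
174 [636, 658, 668, 521, 335, 282, 280, 297, 149, 75, 248, 309, 334, 318, 337]
178 [206, 648, 620, 661, 562, 264, 291, 316, 154, 72, 274, 335, 340, 421, 435]
182 [338, 273, 357, 658, 508, 258, 265, 267, 313, 304, 279, 319, 281, 307, 420]
186 [252, 341, 341, 215, 496, 674, 356, 262, 264, 264, 295, 291, 359, 310, 350]
```

```bash
for i in 1 2 3 4 5; do python3 -m jog '0 0 0 0 0 0.01 -1;0 0 0 0 0 0 -1' | egrep 'ee_pos|ft'; done
```

```text
ee_pos: [0.5592, 0.0855, 0.1077]
ft_force: [0.9, -0.2, 1.0]
ee_pos: [0.5592, 0.0855, 0.1057]
ft_force: [0.1, 0.1, -0.9]
ee_pos: [0.5596, 0.0856, 0.1045]
ft_force: [0.5, -0.0, 2.7]
ee_pos: [0.5597, 0.0856, 0.1043]
ft_force: [-5.2, -1.0, 12.7]
ee_pos: [0.5597, 0.0856, 0.1042]
ft_force: [-8.7, -1.6, 23.5]
```

```bash
python3 -m jog '0 0 0 0 0 -0.15 -1;0 0 0 0 0 -0.15 -1;0 0 0 -0.112 0.208 0 -1;0 0 0 -0.112 0.209 0 -1;0 0 0 0 0 0.15 -1;0 0 0 0 0 0.08 -1;0 0 0 0 0 0 -1;0 0 0 0 0 0 -1' | egrep 'ee_pos|ft'; python3 -c "
from h import *
plan(.637,.031,.105,-7)"
```

```text
ee_pos: [0.6371, 0.0318, 0.115]
ft_force: [-0.4, -0.2, 0.3]
tcp [0.6371 0.0318 0.115 ] yaw -6.8 F [-0.4 -0.2  0.3] open 0.0001 j7 -0.17 t 75.875
  turn [ 0.0005 -0.0004  0.0005] shift now-axes [-0.004 -0.     0.05 ] final-axes [-0.004  0.     0.05 ]
```

```bash
python3 -m jog '0 0 0 0 0 0.05 -1;0 0 0 0 0 0 -1'| egrep 'ee_pos|ft'; for i in 1 2 3 4 5 6 7 8; do r=$(python3 -m jog '0 0 0 0 0 0.01 -1;0 0 0 0 0 0 -1' | egrep 'ee_pos|ft'); echo $r; done
```

```text
ee_pos: [0.6362, 0.0313, 0.1035]
ft_force: [0.2, 0.6, 0.6]
ee_pos: [0.6368, 0.031, 0.102] ft_force: [-0.2, -0.0, -0.2]
ee_pos: [0.6367, 0.0311, 0.0999] ft_force: [-0.1, -0.1, -0.4]
ee_pos: [0.637, 0.0311, 0.0983] ft_force: [-0.5, 0.4, 2.2]
ee_pos: [0.637, 0.031, 0.0963] ft_force: [-1.1, -0.7, 3.1]
ee_pos: [0.637, 0.0311, 0.0942] ft_force: [-1.4, -0.6, 4.4]
ee_pos: [0.637, 0.0311, 0.0936] ft_force: [-3.9, -0.1, 10.3]
ee_pos: [0.6371, 0.0311, 0.0934] ft_force: [-7.5, -0.3, 18.9]
ee_pos: [0.6372, 0.031, 0.0933] ft_force: [-10.6, -0.5, 26.6]
```

Button bottomed out. Back off, then check that the tubes, tray and cover are still in place.

```bash
python3 -m jog '0 0 0 0 0 -0.1 -1;0 0 0 0 0 -0.25 -1;0 0 0 0 0 -0.25 -1;0 0 0 0 0 -0.25 -1;0 0 0 0 0 -0.25 -1;0 0 0 -0.2 0 0 -1;0 0 0 0 0 0 -1;0 0 0 0 0 0 -1;0 0 0 0 0 0 -1' | egrep 'ee_pos|ft'; python3 - <<'E'
from h import *
for cn in('scene','top'):
  c=cam(cn); snapshot(cn)
  for n,z in(('cover',.1215),('done',.026),('new1',.086)):
   for d in trace(n,cn):
      if d['p']>.3:
        ys,xs=np.nonzero(d['pixels']); print(cn,n,round(d['p'],2),ys.max(),*seg(c,d['pixels'],z))
E
```

```text
ee_pos: [0.6314, -0.0075, 0.307]
ft_force: [0.8, -0.5, 0.1]
scene cover 0.8 209 [564.2 157.2] 172.8 312 222 4459
scene done 0.92 257 [836.8 193.4] 153.4 173 65 793
scene done 0.86 338 [ 552.5 -397.4] 2.7 163 50 1222
scene done 0.75 162 [274.6 259.9] 42.2 96 87 259
scene done 0.6 145 [274.3 521.6] 122.8 248 65 318
scene new1 0.74 247 [ 339.9 -280.7] 116.7 167 53 773
top cover 0.68 253 [572.1 156.2] 173.2 307 209 8742
top cover 0.59 258 [566.3 133. ] 172.9 308 261 10913
top done 0.94 232 [ 558.6 -394.9] 1.4 137 52 763
top done 0.87 327 [290.5 273. ] 34.0 134 48 788
top done 0.81 134 [837.7 196.8] 156.1 148 52 660
top done 0.49 258 [590.7 140.8] 172.8 337 286 10820
top new1 0.58 321 [ 286.5 -242.3] 115.1 71 45 414
```

```bash
python3 -c "
from station import order
print(order.sign_off())"
```

```text
the job is handed in; nothing more can be done
None
```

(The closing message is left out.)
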